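Dry-fit a half-lapped door frame on the assembly board

ROBOT

A 6-joint arm with a two-finger parallel gripper is mounted at the origin on a cart in front of the work surface, level with it; the furniture and walls round the work are solid. World frame = base frame: x ahead of the robot, y to its left, z up, the work surface at z = 0. Lengths are in m, angles in rad, forces in N, time in s.
With the tool pointing down it reaches from about 0.275 to 0.825 m from the base axis. Payload 5.2 kg.
Tool frame: the origin (TCP) lies at the very end of the fingers, on their centre line; the grasp point (between the pads) lies 19 mm behind it (manip.grasp_offset is the distance from the TCP to the grasp point, in m); z points along the fingers, y is the direction in which the jaws open and shut (so a half turn about z gives the same grasp; the last joint's range is limited). The gripper opens to 93 mm and grips with 3 to 60 N. Pads are 15 mm wide; open, the fingers measure 128 mm over their backs; the gripper's body (75 mm by 188 mm) begins 65 mm behind the grasp point.
Start: joints at [0.923, 0.259, 1.535, -0, 1.348, -0.203], TCP at [0.237, 0.496, 0.219] pointing down, gripper open.
Joint ranges: [-3.14, 3.14], [-0.91, 2.08], [0.19, 2.58], [-1.22, 4.36], [0.22, 2.71], [-3.12, 3.12]. Speed limits (rad/s): [2.57, 2.57, 3.14, 3.14, 3.14, 3.14].

INTERFACE

Orientations are given as a unit quaternion [w, x, y, z].
In Python, from plant import telemetry, eyes, manip gives the robot as it stands.
- The arm moves only by the tool jog_arm, never from a script. Its argument "plan" is a list of rows, each an object with "turn": the turn, a rotation vector about the tool's x, y, z in rad, a list of three; "delta_pos": the shift along the tool's x, y, z in m, a list of three; "hand": the finger opening in m, from 0 to 0.093. A call has 1 to 10 rows; each row is the pose to reach, as a shift and turn from the pose measured when the call began, along the tool's axes at that moment; what a row does not reach only later rows make up. A row lasts 1/8 s, in which the tool goes at most 62.5 mm and 10.7 degrees, less where a joint would pass 70% of its speed; a pose out of reach is approached as far as the arm can. A call with a gripper value outside its range is refused whole. The fingers move at their own pace and stop on an object; "newtons" is the grip in N (left out, the last holds). Time passes only in rows, so rows that repeat a pose let the fingers close. It gives the time, the measured TCP pose, the force and the opening at its end, in the units of the state.
- telemetry.read_state(): the state, without advancing time (a new reading comes with each control period).
- eyes.grab_frame(name): name is "side" or "top" or "wrist"; returns (picture, depth): 480x640x3 uint8, red, green, blue; 480x640 float32, m along the optical axis (not along the pixel's ray), 0 where there is no reading.
- eyes.get_calibration(name): a dict with "camera_matrix" (3x3 intrinsics, pixels), "k1" (the pictures are not rectified: a ray, as slopes to the right and down, at radius r is drawn at 1 + k1 r^2 times it, then the intrinsics apply), "rvec" (rotation vector, rad) and "tvec" (3), from world to camera coordinates, as OpenCV has them. Camera axes: x right, y down, z forward; pixel columns grow to the right and rows downward; lengths in m; the calibration is good to about 2 mm. A picture is of the moment at which its call begins: read the wrist's pose just before it. get_calibration takes no time and is no camera call; for the wrist camera it gives the pose at the moment of the call.
- manip.finish_job(): hands the job in, once; it reports no verdict.
The state is a dict: "clock": time; "joint_pos": joint angles; "joint_velocities": joint speeds; "effort": joint torques, N m; "tool_pos": TCP position; "tool_rot": TCP orientation; "force": force on the tool from outside, world axes, zero at the start; "ft_torque": the same for the moment, N m; "finger_gap": opening from 0.0 (shut) to 1.0 (fully open).
Only numpy, scipy, OpenCV 4.12 (cv2) and the standard library are available. Lean on these libraries where they do the work, as an engineer would, in place of code of your own. Each camera call takes 0.05 s, during which the arm holds its last target.

TASK

Dry-fit the small half-lapped frame on the assembly board: lay the two stiles, notches up, side by side in their places between the dowel pins, each with its wide notch toward the red stop, then drop the wide rail into the wide notches and the narrow rail into the narrow notches so that both sit fully home, flush with the stiles. Leave the screw tin and the sanding block where they lie.

Things in the scene. Friction and masses are not known exactly. Their poses are not given: they have to be found in the camera images.
- assembly_board: fixed ply board, 290 (x) x 256 x 12 mm. Origin: centre of underside; z up, upper face at z = 12 mm; red stop at its -x end, plain stop at +x (each 14 mm high). Stile places: along x, centred at x = 0, y = +80 and -80 mm, each between 4 pins (16 mm high, at x = +-32, 27.5 mm either side; play 2.5 mm, ends 3 mm). Finished rails lie along y, centred y = 0: wide at x = -72, narrow at x = +80 mm.
- stile_1: brown wooden stile, 240 x 40 x 30 mm thick, flat, notches up. Origin: centre of underside; x along it, z up. Wide notch (takes the wide rail) at x = -100 to -44 mm, narrow notch at x = 60 to 100 mm, both right across, floors 14.5 mm above the underside, mouths eased 2 mm. Full thickness between them: grip there, across the 40 mm. Either stile may take either place.
- stile_2: brown wooden stile, 240 x 40 x 30 mm thick, flat, notches up. Origin: centre of underside; x along it, z up. Wide notch (takes the wide rail) at x = -100 to -44 mm, narrow notch at x = 60 to 100 mm, both right across, floors 14.5 mm above the underside, mouths eased 2 mm. Full thickness between them: grip there, across the 40 mm. The same as stile_1.
- wide_rail: brown wooden rail, 200 x 50 x 30 mm thick, flat. Origin: centre of underside; x along it, z up, ends alike. Full thickness for |x| < 57 mm (grip across the 50 mm there); beyond it a tongue at each end, the upper half only (from 15 mm up). Home: tongues in both stiles' wide notches, middle down on the board between the stiles, 3 mm play all round.
- narrow_rail: brown wooden rail, 200 x 34 x 30 mm thick, flat. Origin: centre of underside; x along it, z up, ends alike. Full thickness for |x| < 57 mm (grip across the 34 mm there); beyond it a tongue at each end, the upper half only (from 15 mm up). Home: tongues in both stiles' narrow notches, middle down on the board between the stiles, 3 mm play all round.
- screw_tin: bystander: round open tin with screws, 74 mm across, 34 mm high. Origin: centre of the underside.
- sanding_block: bystander: cork sanding block, 62 x 113 x 31 mm high. Origin: centre of the underside.

How it is judged:
On the way:
1. both stiles lie home between their pins on the board ((((x of stile_1 in the frame of assembly_board between -0.007 and 0.007 m and y of stile_1 in the frame of assembly_board between 0.073 and 0.087 m and z of stile_1 in the frame of assembly_board between 0.009 and 0.015 m and angle between the x axis of stile_1 and the x axis of assembly_board, either way round below 0.1 rad and angle between stile_1's own z axis and vertical below 0.06 rad) and (x of stile_2 in the frame of assembly_board between -0.007 and 0.007 m and y of stile_2 in the frame of assembly_board between -0.087 and -0.073 m and z of stile_2 in the frame of assembly_board between 0.009 and 0.015 m and angle between the x axis of stile_2 and the x axis of assembly_board, either way round below 0.1 rad and angle between stile_2's own z axis and vertical below 0.06 rad)) or ((x of stile_1 in the frame of assembly_board between -0.007 and 0.007 m and y of stile_1 in the frame of assembly_board between -0.087 and -0.073 m and z of stile_1 in the frame of assembly_board between 0.009 and 0.015 m and angle between the x axis of stile_1 and the x axis of assembly_board, either way round below 0.1 rad and angle between stile_1's own z axis and vertical below 0.06 rad) and (x of stile_2 in the frame of assembly_board between -0.007 and 0.007 m and y of stile_2 in the frame of assembly_board between 0.073 and 0.087 m and z of stile_2 in the frame of assembly_board between 0.009 and 0.015 m and angle between the x axis of stile_2 and the x axis of assembly_board, either way round below 0.1 rad and angle between stile_2's own z axis and vertical below 0.06 rad)))), for 0.2 s.
At the end, for the whole second after the job is handed in: All four undersides within 3 mm of the board's face: stiles between their pins (within 7 mm and 0.1 rad of their places), wide rail in the notches at the red stop's end, narrow rail in those at the other end (each within 10 mm and 0.1 rad of its place); all released and at rest ((((x of stile_1 in the frame of assembly_board between -0.007 and 0.007 m and y of stile_1 in the frame of assembly_board between 0.073 and 0.087 m and z of stile_1 in the frame of assembly_board between 0.009 and 0.015 m and angle between the x axis of stile_1 and the x axis of assembly_board, either way round below 0.1 rad and angle between stile_1's own z axis and vertical below 0.06 rad) and (x of stile_2 in the frame of assembly_board between -0.007 and 0.007 m and y of stile_2 in the frame of assembly_board between -0.087 and -0.073 m and z of stile_2 in the frame of assembly_board between 0.009 and 0.015 m and angle between the x axis of stile_2 and the x axis of assembly_board, either way round below 0.1 rad and angle between stile_2's own z axis and vertical below 0.06 rad)) or ((x of stile_1 in the frame of assembly_board between -0.007 and 0.007 m and y of stile_1 in the frame of assembly_board between -0.087 and -0.073 m and z of stile_1 in the frame of assembly_board between 0.009 and 0.015 m and angle between the x axis of stile_1 and the x axis of assembly_board, either way round below 0.1 rad and angle between stile_1's own z axis and vertical below 0.06 rad) and (x of stile_2 in the frame of assembly_board between -0.007 and 0.007 m and y of stile_2 in the frame of assembly_board between 0.073 and 0.087 m and z of stile_2 in the frame of assembly_board between 0.009 and 0.015 m and angle between the x axis of stile_2 and the x axis of assembly_board, either way round below 0.1 rad and angle between stile_2's own z axis and vertical below 0.06 rad))) and x of wide_rail in the frame of assembly_board between -0.082 and -0.062 m and y of wide_rail in the frame of assembly_board between -0.01 and 0.01 m and z of wide_rail in the frame of assembly_board between 0.009 and 0.015 m and angle between the x axis of each of wide_rail, narrow_rail and the y axis of assembly_board, either way round below 0.1 rad and angle between each of wide_rail, narrow_rail's own z axis and vertical below 0.06 rad and x of narrow_rail in the frame of assembly_board between 0.07 and 0.09 m and y of narrow_rail in the frame of assembly_board between -0.01 and 0.01 m and z of narrow_rail in the frame of assembly_board between 0.009 and 0.015 m and linear speed of each of stile_1, stile_2, wide_rail, narrow_rail below 0.02 m/s); the robot touches nothing.
It fails at once if the screw tin is moved by more than 30 mm (distance of screw_tin from where it was at the start of the episode above 0.03 m).
It fails at once if the sanding block is moved by more than 30 mm (distance of sanding_block from where it was at the start of the episode above 0.03 m).
It also fails if it takes over 107 s, if anything falls off the work surface, if the arm or the gripper's body presses on something with over 40 N, if the wrist force passes 120 N, or if a joint passes its speed limit or range.

## Working session

There is one attempt and no reset: what is moved stays moved. The work goes in short steps, Python scripts to look and compute and a tool call to move; the robot and the scene stay as the last step left them, time stands still between calls to the robot, and variables do not carry over. Pictures are saved under pics/ and viewed, and the job is handed in when it is done.

Besides the shell and the picture viewer there is one more tool, called as name([rows], argument=value, ...), one row to a line, values as JSON. jog_arm: Moves the arm, as the interface text tells. Its arguments: {"type":"object","properties":{"plan":{"type":"array"},"newtons":{"type":"number"}},"required":["plan"]}

```bash
ls; mkdir -p pics; python3 - <<'E'
from plant import telemetry, eyes, manip
import cv2,numpy as np
print(telemetry.read_state())
for n in ["top","side"]:
    p,d=eyes.grab_frame(n); c=eyes.get_calibration(n); print(n,c)
    np.savez(f"pics/{n}0.npz",p=p,d=d)
    cv2.imwrite(f"pics/{n}0.png",p[:,:,::-1])
E
```

```text
pics
{'clock': 0.0, 'joint_pos': array([ 9.23241484e-01,  2.59343643e-01,  1.53606005e+00, -1.91342905e-05,
        1.34800791e+00, -2.02789023e-01]), 'joint_velocities': array([ 3.93147046e-04, -1.44325364e-03,  7.54374210e-04,  1.48647792e-04,
        6.48658905e-05, -1.55768341e-03]), 'effort': array([-2.19652946e-03, -4.37303281e+01, -2.84001017e+01,  7.14464206e-02,
        4.15224920e-02, -2.26817083e-04]), 'tool_pos': array([0.23628131, 0.49605949, 0.21782661]), 'tool_rot': array([-3.66639309e-04,  2.20552316e-01,  9.75374722e-01, -8.32349534e-04]), 'force': array([-0.53876663,  0.51725472, -0.87486046]), 'ft_torque': array([-0.02232974,  0.04734849,  0.03374759]), 'finger_gap': 1.0018219433186077}
top {'camera_matrix': array([[501.79048593,   0.        , 317.19395684],
       [  0.        , 501.79048593, 229.57039225],
       [  0.        ,   0.        ,   1.        ]]), 'k1': 0.04342437434515883, 'rvec': array([ 2.1601112 , -2.06594286,  0.20770892]), 'tvec': array([0.01347089, 0.56138316, 0.92146018])}
side {'camera_matrix': array([[519.87597301,   0.        , 322.24707683],
       [  0.        , 519.87597301, 234.42212916],
       [  0.        ,   0.        ,   1.        ]]), 'k1': 0.03936191481339431, 'rvec': array([ 0.0643347 , -2.77090466,  1.42339164]), 'tvec': array([0.57780857, 0.01322214, 1.07486467])}
```

View pics/top0.png

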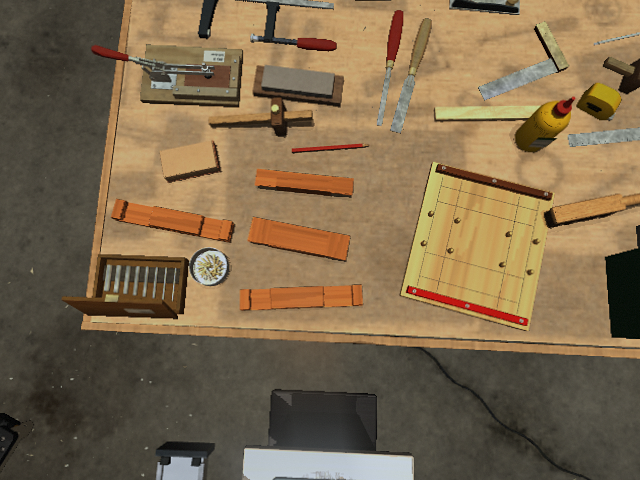

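View pics/side0.png

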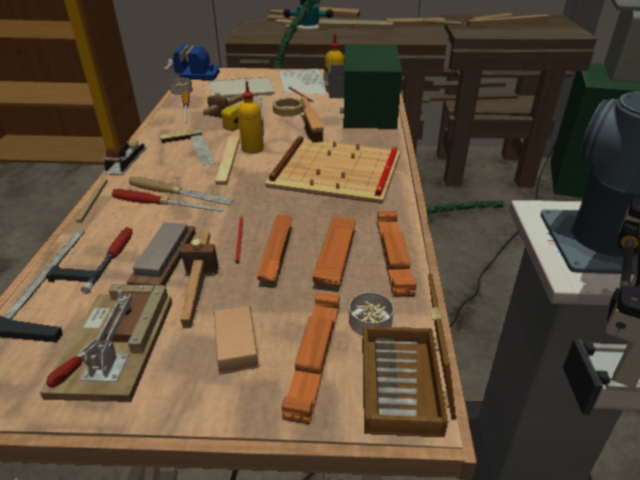

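```bash
cat > h.py <<'E'
import numpy as np,cv2
def dist0(c): return np.array([c["k1"],0,0,0,0.])
def cloud(p,d,c,us=None):
    h,w=d.shape
    u,v=np.meshgrid(np.arange(w,dtype=float),np.arange(h,dtype=float))
    n=cv2.undistortPoints(np.stack([u.ravel(),v.ravel()],1)[:,None],c["camera_matrix"],dist0(c))[:,0]
    R=cv2.Rodrigues(c["rvec"])[0]; z=d.ravel().astype(float)
    X=np.c_[n*z[:,None],z]
    return ((X-c["tvec"])@R).reshape(h,w,3)
def onplane(px,c,z):
    px=np.asarray(px,float).reshape(-1,1,2)
    n=cv2.undistortPoints(px,c["camera_matrix"],dist0(c))[:,0]
    R=cv2.Rodrigues(c["rvec"])[0]; r=np.c_[n,np.ones(len(n))]@R; o=-R.T@c["tvec"]
    return o+r*((z-o[2])/r[:,2])[:,None]
def proj(P,c):
    return cv2.projectPoints(np.asarray(P,float).reshape(-1,1,3),c["rvec"],c["tvec"],c["camera_matrix"],dist0(c))[0][:,0]
E
python3 - <<'E'
from h import *
from plant import eyes
z=np.load("pics/top0.npz");p,d=z["p"],z["d"];c=eyes.get_calibration("top")
W=cloud(p,d,c)
R=cv2.Rodrigues(c["rvec"])[0];print("cam",-R.T@c["tvec"])
hsv=cv2.cvtColor(p,cv2.COLOR_RGB2HSV)
print("hsv stile",hsv[295,300],hsv[182,300],"table",hsv[200,380])
m=cv2.inRange(hsv,(4,150,90),(14,255,255))
m=cv2.morphologyEx(m,cv2.MORPH_CLOSE,np.ones((5,5)))
n,l,s,ce=cv2.connectedComponentsWithStats(m)
for i in range(1,n):
    if s[i,4]<800: continue
    q=W[l==i]; zz=q[:,2]
    print(s[i],"z pct",np.percentile(zz,[5,25,50,75,95]).round(4))
    t=(l==i)
    cn=max(cv2.findContours(t.astype(np.uint8),0,1)[0],key=cv2.contourArea)
    pl=onplane(cn[:,0],c,0.03)[:,:2]
    r=cv2.minAreaRect((pl*1000).astype(np.float32)); print("  rect@30",r, cv2.boxPoints(r).round(0).tolist())
    hi=q[(zz>0.025)&(zz<0.036)][:,:2]
    r=cv2.minAreaRect((hi*1000).astype(np.float32)); print("  hi",r)
print("table z",W[200,380],W[240,400])
E
```

```text
cam [0.36529011 0.02932806 1.01495043]
hsv stile [ 12 184 176] [ 12 192 187] table [ 17  97 152]
[ 255  169   99   26 1574] z pct [0.0267 0.0286 0.0298 0.031  0.0327]
  rect@30 ((664.5899658203125, 70.38282012939453), (199.9746856689453, 35.98357009887695), 86.5139389038086) [[641.0, -28.0], [676.0, -31.0], [689.0, 169.0], [653.0, 171.0]]
  hi ((665.699462890625, 69.86448669433594), (198.97401428222656, 35.15416717529297), 86.54544830322266)
[ 111  199  123   43 2441] z pct [0.012  0.015  0.0273 0.0301 0.0322]
  rect@30 ((572.1962280273438, 330.43701171875), (243.41775512695312, 43.495826721191406), 81.3934555053711) [[532.0, 213.0], [575.0, 207.0], [612.0, 448.0], [569.0, 454.0]]
  hi ((574.5653076171875, 332.1393737792969), (240.98619079589844, 40.27552795410156), 81.48099517822266)
[ 248  217  102   43 2469] z pct [0.0269 0.0287 0.0299 0.0312 0.0331]
  rect@30 ((546.81494140625, 75.13304138183594), (199.29371643066406, 51.27179718017578), 81.44429016113281) [[507.0, -20.0], [557.0, -27.0], [587.0, 170.0], [536.0, 177.0]]
  hi ((547.6023559570312, 75.21173095703125), (199.80079650878906, 50.518733978271484), 81.28690338134766)
[ 240  284  123   27 2562] z pct [0.0125 0.0154 0.0281 0.0305 0.0326]
  rect@30 ((430.23114013671875, 64.2409896850586), (41.08375549316406, 237.63633728027344), 4.932930946350098) [[400.0, 181.0], [420.0, -56.0], [461.0, -52.0], [440.0, 184.0]]
  hi ((430.9815368652344, 64.36235046386719), (39.65180969238281, 238.27935791015625), 4.76535701751709)
table z [ 0.64191543 -0.08976871 -0.00523578] [ 5.57523641e-01 -1.31837279e-01 -2.83158795e-04]
```

```bash
python3 - <<'E'
from h import *
from plant import eyes
z=np.load("pics/top0.npz");p,d=z["p"],z["d"];c=eyes.get_calibration("top")
W=cloud(p,d,c); hsv=cv2.cvtColor(p,cv2.COLOR_RGB2HSV)
for nm,cx,cy,a in [("A left",.5746,.3321,np.radians(81.48)),("B near",.4310,.0644,np.radians(94.77))]:
    u=np.array([np.cos(a),np.sin(a)]);n=np.array([-u[1],u[0]])
    q=W[...,:2]-[cx,cy];s=q@u;t=q@n
    ok=(abs(t)<.012)&(abs(s)<.125)
    for k in np.arange(-.12,.12,.01):
        m=ok&(s>=k)&(s<k+.01); print(round(k*1000),round(np.median(W[m][:,2])*1000,1),end="; ")
    print(nm)
print("hsv board",hsv[230,480],"red",hsv[305,470],"dark",hsv[180,490])
# board
h=W[...,2]; reg=np.zeros(h.shape,bool);reg[150:340,390:565]=1
m=(reg&(h>0.007)&(h<0.017)&(hsv[...,0]>17)&(hsv[...,0]<32)).astype(np.uint8)
m=cv2.morphologyEx(m,cv2.MORPH_OPEN,np.ones((3,3)))
n,l,s,_=cv2.connectedComponentsWithStats(m);i=1+np.argmax(s[1:,4])
hi=W[l==i];r=cv2.minAreaRect((hi[:,:2]*1000).astype(np.float32));print("board12",r,np.median(hi[:,2]),cv2.boxPoints(r).tolist())
red=(reg&(((hsv[...,0]<6)|(hsv[...,0]>174))&(hsv[...,1]>170)&(hsv[...,2]>90))).astype(np.uint8)
dk=(reg&(hsv[...,2]<115)&(hsv[...,1]>100)).astype(np.uint8)
for nm,mm in (("red",red),("dark",dk)):
    mm=cv2.morphologyEx(mm,cv2.MORPH_CLOSE,np.ones((5,5)))
    n,l,s,_=cv2.connectedComponentsWithStats(mm);i=1+np.argmax(s[1:,4]);q=W[l==i];q=q[(q[:,2]>.02)&(q[:,2]<.032)]
    r=cv2.minAreaRect((q[:,:2]*1000).astype(np.float32));print(nm,s[i],r,np.median(q[:,2]))
v=cv2.resize(p[150:340,390:565],None,fx=3.1,fy=3.1,interpolation=cv2.INTER_CUBIC);cv2.imwrite("pics/board.png",v[:,:,::-1])
E
```

```text
-120 29.5; -110 29.7; -100 14.3; -90 14.4; -80 14.7; -70 14.7; -60 28.2; -50 30.4; -40 29.6; -30 30.0; -20 30.1; -10 29.9; 0 29.9; 10 30.1; 20 29.8; 30 29.7; 40 27.8; 50 14.6; 60 14.5; 70 14.0; 80 14.2; 90 13.9; 100 26.8; 110 29.8; A left
-120 30.4; -110 29.8; -100 15.3; -90 14.9; -80 15.0; -70 14.5; -60 15.0; -50 16.5; -40 30.4; -30 30.6; -20 29.9; -10 29.9; 0 30.2; 10 29.8; 20 30.4; 30 30.2; 40 30.4; 50 30.2; 60 14.7; 70 14.6; 80 14.8; 90 15.2; 100 30.2; 110 29.9; B near
hsv board [ 21 129 197] red [  1 238 195] dark [ 10 193  90]
board12 ((548.2764892578125, -285.4584655761719), (257.6951904296875, 270.4658203125), 77.3797836303711) 0.012218659002244989 [[388.15924072265625, -381.6463623046875], [652.0905151367188, -440.73980712890625], [708.3937377929688, -189.27056884765625], [444.46246337890625, -130.1771240234375]]
red [406 286 122  39 847] ((429.704833984375, -257.58526611328125), (234.23974609375, 13.846275329589844), 77.11970520019531) 0.0262204519883217
dark [ 399  164  154  146 1450] ((557.26611328125, -287.6103515625), (236.41542053222656, 273.8848571777344), 77.09537506103516) 0.025430775108875307
```

View pics/board.png

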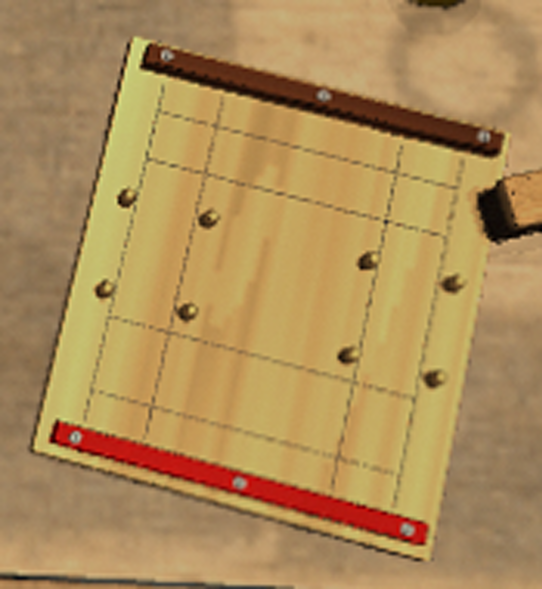

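```bash
cat > rigid.py <<'E'
import numpy as np
def fit(A,B):
    a=A.mean(0);b=B.mean(0);U,S,V=np.linalg.svd((A-a).T@(B-b));R=(U@np.diag([1,np.linalg.det(U@V)])@V).T
    return np.arctan2(R[1,0],R[0,0]),b-R@a,R
E
python3 - <<'E'
from h import *
from rigid import fit
from plant import eyes
z=np.load("pics/top0.npz");p,d=z["p"],z["d"];c=eyes.get_calibration("top")
W=cloud(p,d,c);h=W[...,2]
px=np.array([(127,197),(209,217),(104,289),(187,311),(368,261),(453,283),(347,355),(434,378)])/3.1+[390,150]
mod=np.array([(32,107.5),(32,52.5),(-32,107.5),(-32,52.5),(32,-52.5),(32,-107.5),(-32,-52.5),(-32,-107.5)])/1000
P=[]
hsv=cv2.cvtColor(p,cv2.COLOR_RGB2HSV)
for u,v in px:
    u0,v0=int(u)-6,int(v)-6
    w=h[v0:v0+14,u0:u0+14]; mm=(w>.021)&(w<.033)
    q=W[v0:v0+14,u0:u0+14][mm]; P.append(q.mean(0)); print((u,v),len(q),q.mean(0).round(4))
P=np.array(P)
th,t,R=fit(mod,P[:,:2]); print("depth",th,np.degrees(th),t, (P[:,:2]-(mod@R.T+t)).round(4).tolist())
Q=onplane(px,c,0.024)[:,:2]; th,t,R=fit(mod,Q); print("ray",np.degrees(th),t,abs(Q-(mod@R.T+t)).max())
# heights near board -y edge
reg=np.zeros(h.shape,bool);reg[180:240,540:640]=1
print("obstacle",np.percentile(h[reg],[50,90,98]))
m=reg&(h>.015); q=W[m]; print(q.min(0),q.max(0))
# all tall things over 0.06 
m=(h>.06)&(W[...,0]>.25)&(W[...,0]<.95)&(abs(W[...,1])<.7)
n,l,s,ce=cv2.connectedComponentsWithStats(m.astype(np.uint8))
for i in range(1,n):
    if s[i,4]>30: q=W[l==i]; print(s[i],q.min(0).round(3),q.max(0).round(3))
E
```

```text
(np.float64(430.9677419354839), np.float64(213.5483870967742)) 18 [ 0.6114 -0.1894  0.0253]
(np.float64(457.4193548387097), np.float64(220.0)) 18 [ 0.5995 -0.2424  0.0252]
(np.float64(423.5483870967742), np.float64(243.2258064516129)) 18 [ 0.5489 -0.1755  0.0254]
(np.float64(450.3225806451613), np.float64(250.32258064516128)) 19 [ 0.5372 -0.228   0.0266]
(np.float64(508.7096774193548), np.float64(234.19354838709677)) 19 [ 0.576  -0.3445  0.0258]
(np.float64(536.1290322580645), np.float64(241.29032258064515)) 22 [ 0.5638 -0.3977  0.026 ]
(np.float64(501.93548387096774), np.float64(264.51612903225805)) 20 [ 0.5141 -0.3309  0.0257]
(np.float64(530.0), np.float64(271.93548387096774)) 24 [ 0.5021 -0.3825  0.0255]
depth -0.22392982893492888 -12.830234105057928 [ 0.55662948 -0.28636704] [[-0.0003, -0.0008], [0.0, -0.0001], [-0.0004, -0.001], [0.0001, 0.0001], [-0.0001, 0.0001], [-0.0002, 0.0005], [0.0003, -0.0004], [0.0005, 0.0016]]
ray -13.1025920166939 [ 0.55555714 -0.28609659] 0.0011185783099392221
obstacle [0.00037176 0.05741712 0.06019104]
[ 0.36529011 -0.58431909  0.0150036 ] [0.67351903 0.02932806 1.01495043]
[ 92  45  91  29 654] [0.365 0.029 0.06 ] [0.899 0.491 1.015]
[184  63  30  11 143] [0.365 0.029 0.06 ] [0.895 0.327 1.015]
[593  84  27  22 268] [ 0.365 -0.556  0.06 ] [0.886 0.029 1.015]
[ 526   96   49   47 1415] [ 0.365 -0.429  0.06 ] [0.816 0.029 1.015]
[272  98  11  28 206] [0.365 0.029 0.06 ] [0.83  0.143 1.015]
[ 622  225   18  114 1320] [ 0.365 -0.557  0.06 ] [0.587 0.029 1.015]
[  62  295  114   22 1680] [0.365 0.029 0.06 ] [0.412 0.466 1.015]
```

```bash
cat > to.py <<'E'
import sys,numpy as np
from scipy.spatial.transform import Rotation as Ro
from plant import telemetry
s=telemetry.read_state()
q=s["tool_rot"];R=Ro.from_quat([q[1],q[2],q[3],q[0]]);p=s["tool_pos"]
print("t",round(s["clock"],2),"pos",p.round(4),"yaw_y",np.degrees(np.arctan2(*R.as_matrix()[1::-1,1])).round(2),"tilt",np.degrees(np.arccos(-R.as_matrix()[2,2])).round(2),"gap",round(s["finger_gap"]*93,1),"F",s["force"].round(1),"j",s["joint_pos"].round(2))
a=list(map(float,sys.argv[1:]))
for i in range(0,len(a),4):
    x,y,z,w=a[i:i+4]; w=np.radians(w)
    Y=np.array([np.cos(w),np.sin(w),0]);Z=np.array([0,0,-1.]);T=Ro.from_matrix(np.c_[np.cross(Y,Z),Y,Z])
    print(a[i:i+4],"dpos",R.inv().apply(np.array([x,y,z])-p).round(4).tolist(),"turn",(R.inv()*T).as_rotvec().round(4).tolist())
E
python3 to.py .5746 .3321 .16 -8.5
python3 - <<'E'
from h import *
from plant import eyes
z=np.load("pics/top0.npz");p,d=z["p"],z["d"];c=eyes.get_calibration("top")
W=cloud(p,d,c)
m=(d>0)&(W[...,2]>.07)&(W[...,0]>.25)&(W[...,0]<.95)&(abs(W[...,1])<.7)
n,l,s,ce=cv2.connectedComponentsWithStats(m.astype(np.uint8))
for i in range(1,n):
    if s[i,4]>30: q=W[l==i]; print(s[i],q.min(0).round(3),q.max(0).round(3))
E
```

```text
t 0.1 pos [0.2364 0.4961 0.2179] yaw_y 64.51 tilt 0.09 gap 93.0 F [ 0.1 -0.4 -0.8] j [ 0.92  0.26  1.54 -0.    1.35 -0.2 ]
[0.5746, 0.3321, 0.16, -8.5] dpos [-0.3759, -0.0024, 0.0578] turn [-0.0015, 0.0007, 1.2743]
[ 92  45  67  26 511] [0.873 0.379 0.07 ] [0.899 0.491 0.128]
[ 528   96   47   45 1324] [ 0.755 -0.429  0.07 ] [ 0.816 -0.368  0.19 ]
[272 105   8   8  50] [0.793 0.126 0.071] [0.809 0.14  0.077]
[ 626  225   14  113 1018] [ 0.385 -0.553  0.07 ] [ 0.587 -0.537  0.113]
[  62  295  112   21 1548] [0.383 0.295 0.07 ] [0.412 0.466 0.155]
```

jog_arm([
  {"delta_pos":[-0.05,0,0],"turn":[0,0,0.18],"hand":0.07},
  {"delta_pos":[-0.11,0,0],"turn":[0,0,0.36],"hand":0.07},
  {"delta_pos":[-0.17,0,0],"turn":[0,0,0.54],"hand":0.07},
  {"delta_pos":[-0.23,-0.001,0],"turn":[0,0,0.72],"hand":0.07},
  {"delta_pos":[-0.29,-0.002,0.0],"turn":[0,0,0.9],"hand":0.07},
  {"delta_pos":[-0.34,-0.002,0.02],"turn":[0,0,1.08],"hand":0.07},
  {"delta_pos":[-0.376,-0.0024,0.05],"turn":[0,0,1.2],"hand":0.07},
  {"delta_pos":[-0.376,-0.0024,0.058],"turn":[-0.0015,0.0007,1.274],"hand":0.07},
  {"delta_pos":[-0.376,-0.0024,0.058],"turn":[-0.0015,0.0007,1.274],"hand":0.07},
  {"delta_pos":[-0.376,-0.0024,0.058],"turn":[-0.0015,0.0007,1.274],"hand":0.07},
])

```text
clock: 1.35
tool_pos: [0.5745, 0.3325, 0.1603]
tool_rot: [0.0, 0.757, 0.654, 0.0]
force: [0.2, -0.1, -0.5]
finger_gap: 0.75
```

```bash
python3 to.py .5746 .3321 .008 -8.5; python3 - <<'E'
from plant import eyes
import cv2,numpy as np
c=eyes.get_calibration("wrist");p,d=eyes.grab_frame("wrist");np.savez("pics/w1.npz",p=p,d=d,**c)
cv2.imwrite("pics/w1.png",p[:,:,::-1]);print(c)
E
```

```text
t 1.35 pos [0.5745 0.3325 0.1603] yaw_y -8.36 tilt 0.02 gap 69.7 F [ 0.2 -0.1 -0.5] j [0.36 0.5  1.32 0.   1.32 0.5 ]
[0.5746, 0.3321, 0.008, -8.5] dpos [-0.0004, 0.0001, 0.1523] turn [0.0003, -0.0002, 0.0024]
{'camera_matrix': array([[394.72188442,   0.        , 328.03278291],
       [  0.        , 394.72188442, 234.35622293],
       [  0.        ,   0.        ,   1.        ]]), 'k1': -0.07899484184743041, 'rvec': array([-2.83306217,  0.20856587,  0.0300266 ]), 'tvec': array([-0.51948823,  0.37807289,  0.45671869])}
```

View pics/w1.png

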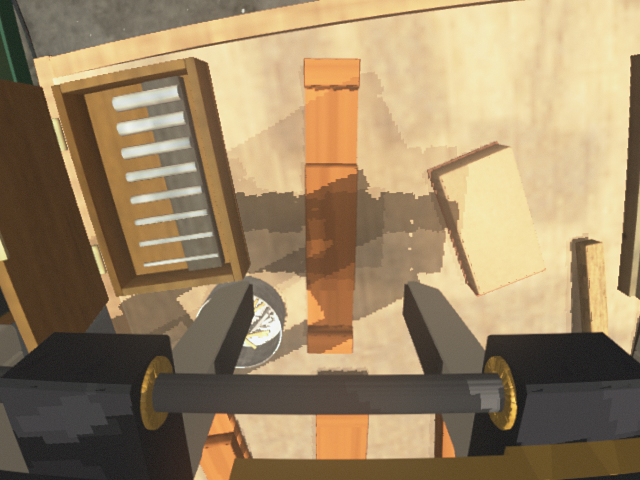

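```bash
python3 - <<'E'
from h import *
z=np.load("pics/w1.npz");p,d=z["p"],z["d"];c={k:z[k] for k in ["camera_matrix","k1","rvec","tvec"]};c["k1"]=float(c["k1"])
W=cloud(p,d,c);h=W[...,2]
hsv=cv2.cvtColor(p,cv2.COLOR_RGB2HSV)
m=cv2.inRange(hsv,(3,140,60),(15,255,255));m[:,:285]=0;m[:,380:]=0;m[355:]=0
t=(m>0)&(h>.026)&(h<.034)
q=W[t][:,:2];r=cv2.minAreaRect((q*1000).astype(np.float32));print(r,t.sum())
# edges of middle block from pixel columns
mid=t&(W[...,1]>.29)&(W[...,1]<.36)
a=np.radians(81.5);n=np.array([-np.sin(a),np.cos(a)])
s=(W[mid][:,:2]-[.5746,.3321])@n;print("across",np.percentile(s,[.5,99.5])*1000)
z2=np.load("pics/top0.npz")
from plant import eyes
Wt=cloud(z2["p"],z2["d"],eyes.get_calibration("top"))
print("tin",Wt[265,210],"tin edge right",Wt[265,228],"top", Wt[248,210])
E
```

```text
((576.3843383789062, 334.00787353515625), (237.6461181640625, 39.184261322021484), 81.31695556640625) 7867
across [-20.52897854  17.49535494]
tin [0.48766276 0.25131896 0.00850445] tin edge right [0.48828937 0.21380111 0.01613359] top [0.51943028 0.25035465 0.02647145]
```

jog_arm([
  {"delta_pos":[0,0.001,0.05],"turn":[0,0,0],"hand":0.07},
  {"delta_pos":[-0.001,0.001,0.1],"turn":[0,0,0],"hand":0.07},
  {"delta_pos":[-0.001,0.001,0.14],"turn":[0,0,0],"hand":0.07},
  {"delta_pos":[-0.001,0.001,0.152],"turn":[0,0,0],"hand":0.07},
  {"delta_pos":[-0.001,0.001,0.152],"turn":[0,0,0],"hand":0.035},
  {"delta_pos":[-0.001,0.001,0.152],"turn":[0,0,0],"hand":0.03},
  {"delta_pos":[-0.001,0.001,0.152],"turn":[0,0,0],"hand":0.03},
  {"delta_pos":[-0.001,0.001,0.152],"turn":[0,0,0],"hand":0.03},
], newtons=35)

```text
clock: 2.4
tool_pos: [0.5765, 0.332, 0.0103]
tool_rot: [0.001, 0.757, 0.654, 0.002]
force: [-0.7, 0.3, 5.0]
finger_gap: 0.425
```

```bash
python3 to.py .5746 .3321 .16 -8.5
```

```text
t 2.4 pos [0.5765 0.332  0.0103] yaw_y -8.37 tilt 0.22 gap 39.5 F [-0.7  0.3  5. ] j [0.36 0.64 1.47 0.   1.02 0.5 ]
[0.5746, 0.3321, 0.16, -8.5] dpos [0.0001, -0.0015, -0.1497] turn [0.0033, -0.0019, 0.0023]
```

```bash
python3 to.py .5765 .332 .17 -8.37 .57 .1 .17 30 .5389 -.3644 .13 77.2
```

```text
t 2.4 pos [0.5765 0.332  0.0103] yaw_y -8.37 tilt 0.22 gap 39.5 F [-0.7  0.3  5. ] j [0.36 0.64 1.47 0.   1.02 0.5 ]
[0.5765, 0.332, 0.17, -8.37] dpos [0.0003, 0.0005, -0.1597] turn [0.0033, -0.0019, -0.0]
[0.57, 0.1, 0.17, 30.0] dpos [-0.2301, 0.0278, -0.16] turn [0.0038, -0.0008, -0.6697]
[0.5389, -0.3644, 0.13, 77.2] dpos [-0.6942, 0.0645, -0.1208] turn [0.0041, 0.0009, -1.4935]
```

jog_arm([
  {"delta_pos":[0,0,-0.03],"turn":[0,0,0],"hand":0.03},
  {"delta_pos":[0,0,-0.07],"turn":[0,0,0],"hand":0.03},
  {"delta_pos":[0,0,-0.12],"turn":[0,0,0],"hand":0.03},
  {"delta_pos":[-0.01,0,-0.16],"turn":[0,0,0],"hand":0.03},
  {"delta_pos":[-0.05,0.006,-0.16],"turn":[0.0033,-0.0019,-0.13],"hand":0.03},
  {"delta_pos":[-0.1,0.012,-0.16],"turn":[0.0033,-0.0015,-0.28],"hand":0.03},
  {"delta_pos":[-0.15,0.018,-0.16],"turn":[0.0035,-0.0012,-0.43],"hand":0.03},
  {"delta_pos":[-0.19,0.023,-0.16],"turn":[0.0038,-0.0008,-0.56],"hand":0.03},
  {"delta_pos":[-0.22,0.027,-0.16],"turn":[0.0038,-0.0008,-0.65],"hand":0.03},
  {"delta_pos":[-0.23,0.0278,-0.16],"turn":[0.0038,-0.0008,-0.67],"hand":0.03},
])

```text
clock: 3.65
tool_pos: [0.5698, 0.098, 0.1701]
tool_rot: [0.0, 0.5, 0.866, -0.0]
force: [0.2, -0.2, -1.4]
finger_gap: 0.429
```

```bash
python3 to.py .5389 -.3644 .13 77.2
```

```text
t 3.65 pos [0.5698 0.098  0.1701] yaw_y 29.97 tilt 0.03 gap 39.9 F [ 0.2 -0.2 -1.4] j [-0.02  0.34  1.54 -0.    1.26 -0.55]
[0.5389, -0.3644, 0.13, 77.2] dpos [-0.3851, -0.2578, 0.0403] turn [-0.0005, 0.0003, -0.8243]
```

jog_arm([
  {"delta_pos":[-0.04,-0.026,0],"turn":[0,0,-0.09],"hand":0.03},
  {"delta_pos":[-0.09,-0.06,0],"turn":[0,0,-0.2],"hand":0.03},
  {"delta_pos":[-0.14,-0.094,0],"turn":[0,0,-0.31],"hand":0.03},
  {"delta_pos":[-0.19,-0.127,0],"turn":[0,0,-0.42],"hand":0.03},
  {"delta_pos":[-0.24,-0.161,0],"turn":[0,0,-0.53],"hand":0.03},
  {"delta_pos":[-0.29,-0.194,0.0],"turn":[0,0,-0.64],"hand":0.03},
  {"delta_pos":[-0.34,-0.228,0.02],"turn":[0,0,-0.75],"hand":0.03},
  {"delta_pos":[-0.375,-0.25,0.04],"turn":[0,0,-0.81],"hand":0.03},
  {"delta_pos":[-0.385,-0.2578,0.04],"turn":[0,0,-0.824],"hand":0.03},
  {"delta_pos":[-0.385,-0.2578,0.04],"turn":[0,0,-0.824],"hand":0.03},
])

```text
clock: 4.9
tool_pos: [0.5386, -0.3646, 0.1304]
tool_rot: [-0.0, 0.113, 0.994, 0.0]
force: [-0.0, 0.4, -1.9]
finger_gap: 0.426
```

```bash
python3 to.py .5389 -.3644 .03 77.2; python3 - <<'E'
from plant import eyes
import cv2,numpy as np
for n in ["wrist","top","side"]:
    c=eyes.get_calibration(n);p,d=eyes.grab_frame(n);np.savez(f"pics/{n}2.npz",p=p,d=d,**c)
    cv2.imwrite(f"pics/{n}2.png",p[:,:,::-1])
E
```

```text
t 4.9 pos [ 0.5386 -0.3646  0.1304] yaw_y 77.08 tilt 0.01 gap 39.7 F [-0.   0.4 -1.9] j [-0.77  0.5   1.4  -0.    1.25 -2.11]
[0.5389, -0.3644, 0.03, 77.2] dpos [-0.0003, 0.0002, 0.1004] turn [0.0, -0.0002, -0.0022]
```

View pics/wrist2.png

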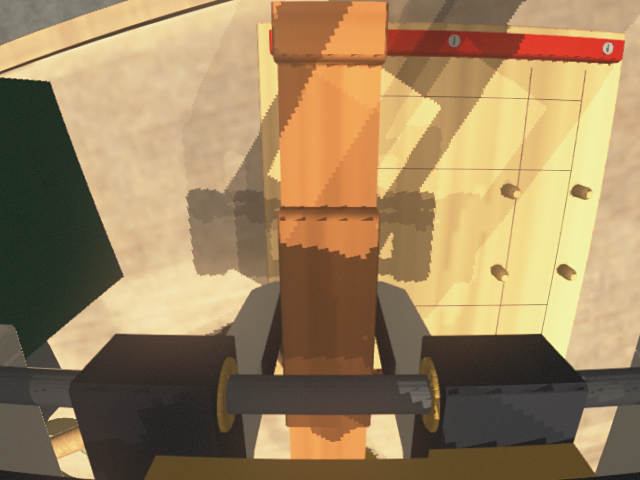

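View pics/side2.png

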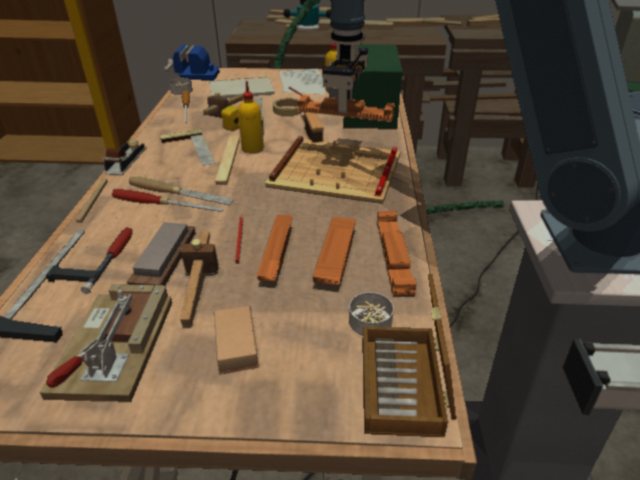

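```bash
cat > ld.py <<'E'
from h import *
from rigid import fit
def ld(f):
    z=np.load(f);c={k:z[k] for k in ["camera_matrix","rvec","tvec"]};c["k1"]=float(z["k1"])
    return z["p"],z["d"],c,cloud(z["p"],z["d"],c)
E
python3 - <<'E'
from ld import *
p,d,c,W=ld("pics/wrist2.npz");h=W[...,2]
px=[(510,191),(582,192),(498,271),(567,272)]
# from red end: rows above = red side (x=-32); right = +y
mod=np.array([(-32,52.5),(-32,107.5),(32,52.5),(32,107.5)])/1000
P=[]
for u,v in px:
    w=h[v-12:v+13,u-14:u+15];mm=(w>.019)&(w<.033);q=W[v-12:v+13,u-14:u+15][mm];P.append([q[:,0].mean(),q[:,1].mean()]);print(len(q),q.mean(0).round(4),q.max(0).round(4)-q.min(0).round(4))
P=np.array(P);th,t,R=fit(mod,P);print("board wrist pins",np.degrees(th),t,((P-(mod@R.T+t))*1000).round(1).tolist())
hsv=cv2.cvtColor(p,cv2.COLOR_RGB2HSV)
red=(((hsv[...,0]<4)|(hsv[...,0]>174))&(hsv[...,1]>190)&(h>.02)&(h<.032)&(hsv[...,2]>80))
q=W[red];r=cv2.minAreaRect((q[:,:2]*1000).astype(np.float32));print("red",r,red.sum())
# stile in hand: profile in tool frame
tcp=np.array([.5386,-.3646]);a=np.radians(77.08-90);u=np.array([np.cos(a),np.sin(a)]);n=np.array([-u[1],u[0]])
o=(h>.115)&(h<.17)&(hsv[...,0]<17)&(hsv[...,1]>120)&(np.arange(480)[:,None]<360)
s=(W[...,:2]-tcp)@u;t_=(W[...,:2]-tcp)@n
print("s range",s[o].min(),s[o].max(),"top z",np.median(h[o&(s>-.04)]))
for k in np.arange(-.124,-.03,.004):
    m=o&(s>=k)&(s<k+.004)
    if m.sum()>20: print(round(k*1000),(np.median(h[m])*1000).round(1),(np.percentile(t_[m],[1,99])*1000).round(1))
E
```

```text
176 [ 0.5384 -0.2297  0.0238] [0.0101 0.0098 0.0086]
157 [ 0.5506 -0.1765  0.0235] [0.0093 0.0097 0.0089]
137 [ 0.5999 -0.2438  0.0235] [0.0097 0.0093 0.0083]
139 [ 0.6123 -0.1905  0.0235] [0.0086 0.0092 0.0089]
board wrist pins -12.924070137640854 [ 0.55741138 -0.28810336] [[0.4, 0.1], [0.3, -0.3], [-0.4, 0.3], [-0.3, -0.0]]
red ((431.36676025390625, -256.8020935058594), (234.5078582763672, 12.854031562805176), 76.68195343017578) 2060
s range -0.12085524463324827 0.01967395279772404 top z 0.14824905408154748
-124 147.9 [-18.5  20.3]
-120 148.0 [-18.1  20.3]
-116 148.0 [-18.3  20.4]
-112 148.0 [-18.4  20.5]
-108 148.0 [-18.5  20.4]
-104 143.8 [-18.4  20.5]
-100 132.6 [-18.7  20.1]
-96 132.6 [-18.8  20. ]
-92 132.6 [-18.8  20.4]
-88 132.6 [-18.8  20.3]
-84 132.6 [-18.7  20.4]
-80 132.6 [-18.7  20.3]
-76 132.6 [-18.7  20.4]
-72 132.7 [-18.6  20. ]
-68 132.6 [-18.8  20.2]
-64 132.7 [-18.7  20.2]
-60 132.6 [-18.7  20.1]
-56 132.7 [-18.7  20.1]
-52 132.7 [-18.8  19.8]
-48 139.1 [-18.7  20.1]
-44 148.1 [-18.6  19.9]
-40 148.2 [-18.8  20. ]
-36 148.2 [-18.6  19.9]
-32 148.2 [-18.6  20. ]
```

```bash
python3 to.py .540 -.3666 .06 77.15
```

```text
t 5.05 pos [ 0.5395 -0.3628  0.1314] yaw_y 77.24 tilt 0.07 gap 40.0 F [ 0.4  0.8 -0.6] j [-0.76  0.5   1.4   0.    1.25 -2.11]
[0.54, -0.3666, 0.06, 77.15] dpos [-0.0013, -0.0035, 0.0714] turn [-0.0005, 0.0011, 0.0016]
```

```bash
python3 - <<'E'
from plant import eyes,telemetry
for i in range(5):
    s=telemetry.read_state();print(s["tool_pos"].round(4),s["joint_pos"].round(4),s["joint_velocities"].round(3));eyes.get_calibration("wrist");eyes.grab_frame("wrist")
E
```

```text
[ 0.5395 -0.3628  0.1314] [-7.6340e-01  4.9890e-01  1.3962e+00  1.0000e-04  1.2453e+00 -2.1115e+00] [ 0.005 -0.004  0.001 -0.003 -0.001 -0.003]
[ 0.5395 -0.3628  0.1313] [-7.6320e-01  4.9880e-01  1.3963e+00 -1.0000e-04  1.2452e+00 -2.1117e+00] [ 0.002  0.     0.001 -0.003 -0.003 -0.005]
[ 0.5395 -0.3629  0.1313] [-7.6320e-01  4.9890e-01  1.3963e+00 -2.0000e-04  1.2451e+00 -2.1119e+00] [-0.002  0.003 -0.001 -0.003 -0.002 -0.003]
[ 0.5395 -0.363   0.1312] [-7.6340e-01  4.9910e-01  1.3962e+00 -3.0000e-04  1.2450e+00 -2.1119e+00] [-0.005  0.004 -0.001  0.001 -0.001 -0.002]
[ 0.5394 -0.3632  0.1311] [-7.6370e-01  4.9930e-01  1.3961e+00 -3.0000e-04  1.2450e+00 -2.1121e+00] [-0.005  0.006 -0.001  0.    -0.002 -0.001]
```

jog_arm([
  {"delta_pos":[-0.0013,-0.0035,0.03],"turn":[0,0,0],"hand":0.03},
  {"delta_pos":[-0.0013,-0.0035,0.06],"turn":[0,0,0],"hand":0.03},
  {"delta_pos":[-0.0013,-0.0035,0.071],"turn":[0,0,0],"hand":0.03},
  {"delta_pos":[-0.0013,-0.0035,0.071],"turn":[0,0,0],"hand":0.03},
  {"delta_pos":[-0.0013,-0.0035,0.071],"turn":[0,0,0],"hand":0.03},
  {"delta_pos":[-0.0013,-0.0035,0.071],"turn":[0,0,0],"hand":0.03},
])

```text
clock: 6.05
tool_pos: [0.5405, -0.3678, 0.0613]
tool_rot: [0.001, 0.111, 0.994, -0.001]
force: [-1.0, 0.5, -0.5]
finger_gap: 0.424
```

```bash
python3 to.py; python3 - <<'E'
from plant import eyes,telemetry
import cv2,numpy as np
s=telemetry.read_state();print(s["tool_pos"].round(4))
for n in ["wrist","top"]:
    c=eyes.get_calibration(n);p,d=eyes.grab_frame(n);np.savez(f"pics/{n}3.npz",p=p,d=d,tcp=s["tool_pos"],**c)
    cv2.imwrite(f"pics/{n}3.png",p[:,:,::-1])
E
python3 to.py
```

```text
t 6.05 pos [ 0.5405 -0.3678  0.0613] yaw_y 77.25 tilt 0.19 gap 39.4 F [-1.   0.5 -0.5] j [-0.77  0.57  1.46 -0.    1.11 -2.12]
[ 0.5405 -0.3678  0.0613]
t 6.15 pos [ 0.5402 -0.3676  0.0609] yaw_y 77.25 tilt 0.15 gap 39.4 F [ 0.4 -0.2 -0.9] j [-0.77  0.57  1.46 -0.    1.11 -2.12]
```

View pics/wrist3.png

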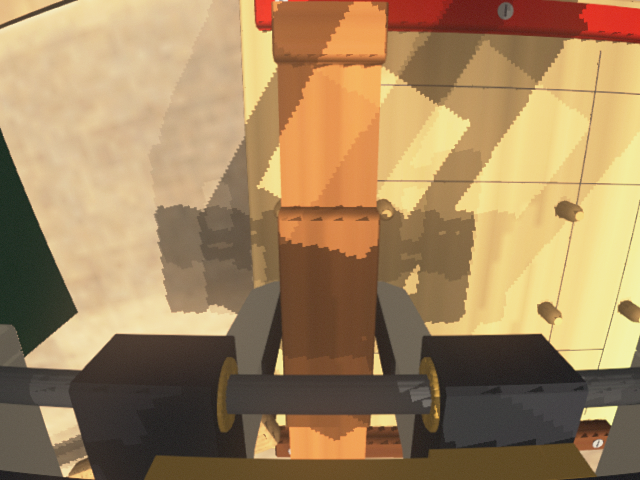

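View pics/top3.png

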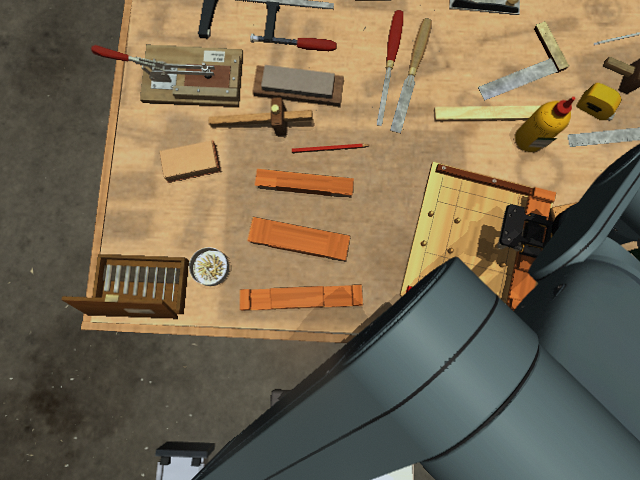

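```bash
cat > meas.py <<'E'
from ld import *
import sys
def pins(W,px,mod,lo=.018,hi=.033,r=14):
    h=W[...,2];P=[]
    for u,v in px:
        sl=(slice(max(v-r,0),v+r),slice(max(u-r,0),u+r));w=h[sl];mm=(w>lo)&(w<hi);q=W[sl][mm];P.append(q[:,:2].mean(0));print(len(q),q.mean(0).round(4),np.ptp(q,0).round(4))
    P=np.array(P);th,t,R=fit(np.array(mod)/1000,P);print("board",np.degrees(th).round(2),t.round(4),((P-(np.array(mod)/1000@R.T+t))*1000).round(1).tolist());return th,t
def inhand(p,W,tcp,yaw,zt,r0=0,r1=360):
    hsv=cv2.cvtColor(p,cv2.COLOR_RGB2HSV);h=W[...,2]
    a=np.radians(yaw-90);u=np.array([np.cos(a),np.sin(a)]);n=np.array([-u[1],u[0]])
    v=np.arange(480)[:,None]
    o=(h>zt-.02)&(h<zt+.006)&(hsv[...,0]<17)&(hsv[...,1]>110)&(v<r1)&(v>=r0)
    s=(W[...,:2]-tcp[:2])@u;t=(W[...,:2]-tcp[:2])@n
    o&=(abs(t)<.04)&(s<-.02)
    print("s min",np.percentile(s[o],.3),"top",np.median(h[o&(h>zt-.006)]))
    for k in np.arange(-.12,-.03,.01):
        m=o&(s>=k)&(s<k+.01)
        if m.sum()>20: print(round(k*1000),(np.median(h[m])*1000).round(1),(np.percentile(t[m],[1,99])*1000).round(1),end=" | ")
    print()
E
python3 - <<'E'
from meas import *
p,d,c,W=ld("pics/wrist3.npz");tcp=np.load("pics/wrist3.npz")["tcp"]
pins(W,[(568,211),(549,312)],[(-32,52.5),(32,52.5)])
inhand(p,W,tcp,77.25,.079)
hsv=cv2.cvtColor(p,cv2.COLOR_RGB2HSV);h=W[...,2]
# pins by the stile
for (a,b) in [((195,225),(370,402)),((195,230),(255,285))]:
    w=W[a[0]:a[1],b[0]:b[1]];m=(w[...,2]>.016)&(w[...,2]<.033);q=w[m];print(len(q),q.min(0).round(4) if len(q) else 0,q.max(0).round(4) if len(q) else 0)
E
```

```text
279 [ 0.5379 -0.2302  0.023 ] [0.0093 0.0092 0.01  ]
256 [ 0.5996 -0.244   0.0232] [0.0099 0.0098 0.0099]
board -12.61 [ 0.5573 -0.2884] [[0.4, -0.1], [-0.4, 0.1]]
s min -0.12023680236720541 top 0.07867954485185133
-120 78.6 [-18.6  20.6] | -110 78.0 [-18.4  20.4] | -100 63.2 [-18.9  19.8] | -90 63.3 [-18.8  20.2] | -80 63.3 [-18.8  20.3] | -70 63.4 [-18.8  20.1] | -60 63.4 [-18.7  20. ] | -50 74.5 [-18.7  20. ] | -40 79.0 [-18.8  20. ] | 
266 [ 0.5103 -0.3346  0.0167] [ 0.5202 -0.3259  0.0276]
85 [ 0.4983 -0.3889  0.0164] [ 0.5063 -0.3833  0.027 ]
```

```bash
python3 to.py .5399 -.3671 .0225 77.2
```

```text
t 6.15 pos [ 0.5402 -0.3676  0.0609] yaw_y 77.25 tilt 0.15 gap 39.4 F [ 0.4 -0.2 -0.9] j [-0.77  0.57  1.46 -0.    1.11 -2.12]
[0.5399, -0.3671, 0.0225, 77.2] dpos [0.0005, 0.0004, 0.0384] turn [-0.0017, 0.0021, 0.0009]
```

jog_arm([
  {"delta_pos":[0.0005,0.0004,0.01],"turn":[-0.0017,0.002,0.001],"hand":0.03},
  {"delta_pos":[0.0005,0.0004,0.018],"turn":[-0.0017,0.002,0.001],"hand":0.03},
  {"delta_pos":[0.0005,0.0004,0.024],"turn":[-0.0017,0.002,0.001],"hand":0.03},
  {"delta_pos":[0.0005,0.0004,0.03],"turn":[-0.0017,0.002,0.001],"hand":0.03},
  {"delta_pos":[0.0005,0.0004,0.035],"turn":[-0.0017,0.002,0.001],"hand":0.03},
  {"delta_pos":[0.0005,0.0004,0.038],"turn":[-0.0017,0.002,0.001],"hand":0.03},
  {"delta_pos":[0.0005,0.0004,0.038],"turn":[-0.0017,0.002,0.001],"hand":0.03},
])

```text
clock: 7.02
tool_pos: [0.5399, -0.3672, 0.0229]
tool_rot: [0.0, 0.112, 0.994, 0.0]
force: [0.5, 0.9, -0.3]
finger_gap: 0.43
```

```bash
python3 to.py .54 -.3672 .0225 77.2
```

```text
t 7.03 pos [ 0.5399 -0.3672  0.0229] yaw_y 77.19 tilt 0.01 gap 40.0 F [ 0.5  0.9 -0.3] j [-0.77  0.61  1.49  0.    1.04 -2.12]
[0.54, -0.3672, 0.0225, 77.2] dpos [-0.0001, -0.0, 0.0004] turn [0.0, 0.0001, -0.0001]
```

jog_arm([
  {"delta_pos":[0,0,0.0005],"turn":[0,0,0],"hand":0.058},
  {"delta_pos":[0,0,0.0005],"turn":[0,0,0],"hand":0.058},
  {"delta_pos":[0,0,0.0],"turn":[0,0,0],"hand":0.06},
  {"delta_pos":[0,0,-0.03],"turn":[0,0,0],"hand":0.06},
  {"delta_pos":[0,0,-0.08],"turn":[0,0,0],"hand":0.06},
  {"delta_pos":[0,0,-0.12],"turn":[0,0,0],"hand":0.07},
  {"delta_pos":[0,0,-0.13],"turn":[0,0,0],"hand":0.07},
])

```text
clock: 7.9
tool_pos: [0.5413, -0.3684, 0.1565]
tool_rot: [0.003, 0.111, 0.994, -0.002]
force: [0.8, -1.2, 0.9]
finger_gap: 0.749
```

```bash
python3 to.py .5 -.1 .17 20 .4315 .0644 .12 4.77; python3 - <<'E'
from plant import eyes,telemetry
import cv2,numpy as np
s=telemetry.read_state();print(s["tool_pos"].round(4))
for n in ["wrist"]:
    c=eyes.get_calibration(n);p,d=eyes.grab_frame(n);np.savez(f"pics/{n}4.npz",p=p,d=d,tcp=s["tool_pos"],**c)
    cv2.imwrite(f"pics/{n}4.png",p[:,:,::-1])
E
```

```text
t 7.9 pos [ 0.5413 -0.3684  0.1565] yaw_y 77.2 tilt 0.36 gap 69.7 F [ 0.8 -1.2  0.9] j [-0.77  0.48  1.36  0.    1.29 -2.12]
[0.5, -0.1, 0.17, 20.0] dpos [0.0996, 0.2526, -0.0148] turn [-0.0002, 0.0066, 0.9983]
[0.4315, 0.0644, 0.12, 4.77] dpos [0.2031, 0.3979, 0.0341] turn [0.0007, 0.0068, 1.2641]
[ 0.5413 -0.3684  0.1565]
```

View pics/wrist4.png

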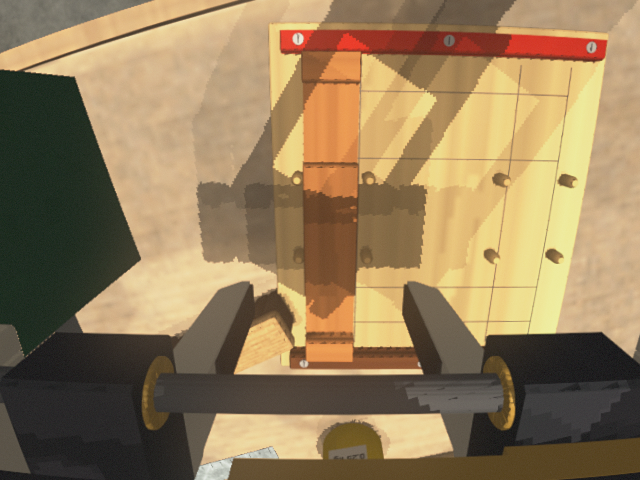

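```bash
python3 - <<'E'
from meas import *
p,d,c,W=ld("pics/wrist4.npz");tcp=np.load("pics/wrist4.npz")["tcp"]
th,t=pins(W,[(502,180),(567,181),(491,256),(553,257)],[(-32,52.5),(-32,107.5),(32,52.5),(32,107.5)],r=12)
hsv=cv2.cvtColor(p,cv2.COLOR_RGB2HSV);h=W[...,2]
R=np.array([[np.cos(th),-np.sin(th)],[np.sin(th),np.cos(th)]])
B=(W[...,:2]-t)@R
o=(h>.034)&(h<.046)&(hsv[...,0]<17)&(hsv[...,1]>110)&(abs(B[...,1]+.08)<.04)&(abs(B[...,0])<.14)
r=cv2.minAreaRect((B[o]*1000).astype(np.float32));print(r, np.median(h[o]))
E
```

```text
139 [ 0.5382 -0.2297  0.0236] [0.0096 0.0092 0.0093]
140 [ 0.5506 -0.1766  0.0235] [0.0089 0.0083 0.0099]
125 [ 0.5999 -0.2439  0.0232] [0.0096 0.0101 0.0094]
135 [ 0.6123 -0.1908  0.0231] [0.009  0.0096 0.0091]
board -13.01 [ 0.5572 -0.2882] [[0.4, 0.1], [0.3, -0.3], [-0.3, 0.3], [-0.3, -0.1]]
((-0.966094970703125, -88.9823226928711), (58.56298828125, 240.0923309326172), 89.31591796875) 0.04011155303717821
```

jog_arm([
  {"delta_pos":[0.02,0.04,-0.01],"turn":[0,0,0.12],"hand":0.07},
  {"delta_pos":[0.045,0.09,-0.01],"turn":[0,0.002,0.28],"hand":0.07},
  {"delta_pos":[0.072,0.142,-0.01],"turn":[0,0.003,0.45],"hand":0.07},
  {"delta_pos":[0.1,0.195,-0.01],"turn":[0,0.004,0.62],"hand":0.07},
  {"delta_pos":[0.128,0.248,-0.01],"turn":[0,0.005,0.79],"hand":0.07},
  {"delta_pos":[0.155,0.3,0],"turn":[0,0.006,0.96],"hand":0.07},
  {"delta_pos":[0.18,0.35,0.01],"turn":[0,0.0068,1.12],"hand":0.07},
  {"delta_pos":[0.198,0.388,0.03],"turn":[0,0.0068,1.23],"hand":0.07},
  {"delta_pos":[0.203,0.398,0.034],"turn":[0.0007,0.0068,1.264],"hand":0.07},
  {"delta_pos":[0.203,0.398,0.034],"turn":[0.0007,0.0068,1.264],"hand":0.07},
])

```text
clock: 9.2
tool_pos: [0.4295, 0.0658, 0.1184]
tool_rot: [-0.002, 0.676, 0.737, -0.001]
force: [0.0, 1.0, 0.1]
finger_gap: 0.752
```

```bash
python3 to.py .432 .065 .009 4.77;python3 - <<'E'
from plant import eyes,telemetry
import cv2,numpy as np
s=telemetry.read_state();print(s["tool_pos"].round(4))
for n in ["wrist"]:
    c=eyes.get_calibration(n);p,d=eyes.grab_frame(n);np.savez(f"pics/{n}5.npz",p=p,d=d,tcp=s["tool_pos"],**c)
    cv2.imwrite(f"pics/{n}5.png",p[:,:,::-1])
from meas import *
W=cloud(p,d,c);h=W[...,2];hsv=cv2.cvtColor(p,cv2.COLOR_RGB2HSV)
o=((h>.024)&(h<.036)&(hsv[...,0]<17)&(hsv[...,1]>110)&(abs(W[...,0]-.431)<.035)&(abs(W[...,1]-.065)<.14)).astype(np.uint8)
n,l,st,_=cv2.connectedComponentsWithStats(o)
for i in range(1,n):
    if st[i,4]>200: r=cv2.minAreaRect((W[l==i][:,:2]*1000).astype(np.float32));print(st[i],r)
E
```

```text
t 9.2 pos [0.4295 0.0658 0.1184] yaw_y 4.92 tilt 0.28 gap 70.0 F [0.  1.  0.1] j [-0.11  0.16  1.94  0.    1.05 -0.19]
[0.432, 0.065, 0.009, 4.77] dpos [-0.0012, 0.0029, 0.1094] turn [-0.0046, -0.0017, 0.0027]
[0.4295 0.0658 0.1184]
[301  53  66  34 300] ((423.2252502441406, 174.93434143066406), (39.840938568115234, 18.878435134887695), 4.5211687088012695)
[ 303  151   62  147 8438] ((431.8338317871094, 74.63249206542969), (39.64596939086914, 102.82859802246094), 4.944010257720947)
[307 362  52  12 273] ((441.075927734375, -36.70867156982422), (39.34621047973633, 7.993801116943359), 5.87810754776001)
```

View pics/wrist5.png

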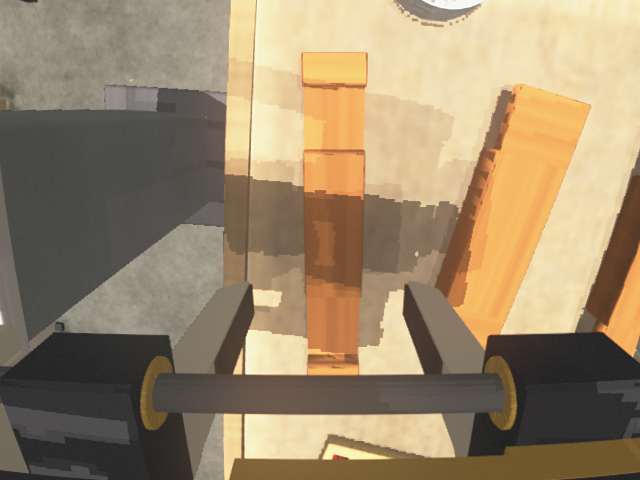

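jog_arm([
  {"delta_pos":[-0.0005,0.0028,0.04],"turn":[-0.0046,-0.0017,0.0027],"hand":0.065},
  {"delta_pos":[-0.0005,0.0028,0.08],"turn":[-0.0046,-0.0017,0.0027],"hand":0.065},
  {"delta_pos":[-0.0005,0.0028,0.105],"turn":[-0.0046,-0.0017,0.0027],"hand":0.065},
  {"delta_pos":[-0.0005,0.0028,0.1094],"turn":[-0.0046,-0.0017,0.0027],"hand":0.065},
  {"delta_pos":[-0.0005,0.0028,0.1094],"turn":[-0.0046,-0.0017,0.0027],"hand":0.05},
  {"delta_pos":[-0.0005,0.0028,0.1094],"turn":[-0.0046,-0.0017,0.0027],"hand":0.03},
  {"delta_pos":[-0.0005,0.0028,0.1094],"turn":[-0.0046,-0.0017,0.0027],"hand":0.03},
  {"delta_pos":[-0.0005,0.0028,0.1094],"turn":[-0.0046,-0.0017,0.0027],"hand":0.03},
])

```text
clock: 10.25
tool_pos: [0.4336, 0.0648, 0.0105]
tool_rot: [0.001, 0.677, 0.736, 0.001]
force: [-0.5, -0.5, 6.3]
finger_gap: 0.425
```

```bash
python3 to.py .46 .02 .17 -20 .5754 -.2110 .065 -102.8
```

```text
t 10.25 pos [0.4336 0.0648 0.0105] yaw_y 4.75 tilt 0.19 gap 39.5 F [-0.5 -0.5  6.3] j [-0.11  0.33  2.05 -0.    0.76 -0.19]
[0.46, 0.02, 0.17, -20.0] dpos [-0.047, 0.0231, -0.1594] turn [0.0033, 0.0003, 0.432]
[0.5754, -0.211, 0.065, -102.8] dpos [-0.2867, 0.1187, -0.0539] turn [0.0031, -0.0022, 1.8772]
```

jog_arm([
  {"delta_pos":[0,0,-0.03],"turn":[0,0,0],"hand":0.03},
  {"delta_pos":[0,0,-0.07],"turn":[0,0,0],"hand":0.03},
  {"delta_pos":[0,0,-0.12],"turn":[0,0,0.05],"hand":0.03},
  {"delta_pos":[-0.02,0.01,-0.15],"turn":[0.003,0,0.2],"hand":0.03},
  {"delta_pos":[-0.05,0.024,-0.15],"turn":[0.003,0,0.37],"hand":0.03},
  {"delta_pos":[-0.08,0.037,-0.15],"turn":[0.003,0,0.54],"hand":0.03},
  {"delta_pos":[-0.11,0.05,-0.15],"turn":[0.003,0,0.71],"hand":0.03},
  {"delta_pos":[-0.14,0.062,-0.15],"turn":[0.003,-0.001,0.86],"hand":0.03},
  {"delta_pos":[-0.16,0.07,-0.15],"turn":[0.003,-0.001,0.95],"hand":0.03},
  {"delta_pos":[-0.165,0.072,-0.15],"turn":[0.003,-0.001,0.98],"hand":0.03},
])

```text
clock: 11.5
tool_pos: [0.5186, -0.0944, 0.1604]
tool_rot: [0.0, 0.944, 0.33, -0.0]
force: [0.4, -0.4, -2.2]
finger_gap: 0.429
```

```bash
python3 to.py .5753 -.2110 .095 -102.8
```

```text
t 11.5 pos [ 0.5186 -0.0944  0.1604] yaw_y -51.51 tilt 0.03 gap 39.9 F [ 0.4 -0.4 -2.2] j [-0.39  0.27  1.68 -0.    1.2   0.51]
[0.5753, -0.211, 0.095, -102.8] dpos [-0.0282, 0.1266, 0.0654] turn [0.0001, 0.0004, 0.8951]
```

jog_arm([
  {"delta_pos":[-0.005,0.02,0],"turn":[0,0,0.14],"hand":0.03},
  {"delta_pos":[-0.01,0.045,0],"turn":[0,0,0.31],"hand":0.03},
  {"delta_pos":[-0.016,0.07,0],"turn":[0,0,0.48],"hand":0.03},
  {"delta_pos":[-0.021,0.095,0.01],"turn":[0,0,0.65],"hand":0.03},
  {"delta_pos":[-0.026,0.118,0.03],"turn":[0,0,0.81],"hand":0.03},
  {"delta_pos":[-0.0282,0.1266,0.06],"turn":[0,0.0004,0.885],"hand":0.03},
  {"delta_pos":[-0.0282,0.1266,0.0654],"turn":[0,0.0004,0.895],"hand":0.03},
  {"delta_pos":[-0.0282,0.1266,0.0654],"turn":[0,0.0004,0.895],"hand":0.03},
  {"delta_pos":[-0.0282,0.1266,0.0654],"turn":[0,0.0004,0.895],"hand":0.03},
])

```text
clock: 12.62
tool_pos: [0.5758, -0.2107, 0.0965]
tool_rot: [0.0, 0.994, -0.111, 0.001]
force: [0.1, -0.7, -1.9]
finger_gap: 0.431
```

```bash
python3 to.py .5753 -.2110 .0235 -102.8;python3 - <<'E'
from plant import eyes,telemetry
import cv2,numpy as np
s=telemetry.read_state();print(s["tool_pos"].round(4))
for n in ["wrist"]:
    c=eyes.get_calibration(n);p,d=eyes.grab_frame(n);np.savez(f"pics/{n}6.npz",p=p,d=d,tcp=s["tool_pos"],**c)
    cv2.imwrite(f"pics/{n}6.png",p[:,:,::-1])
E
```

```text
t 12.62 pos [ 0.5758 -0.2107  0.0965] yaw_y -102.69 tilt 0.11 gap 40.1 F [ 0.1 -0.7 -1.9] j [-0.53  0.47  1.54 -0.    1.13  1.26]
[0.5753, -0.211, 0.0235, -102.8] dpos [-0.0006, 0.0004, 0.073] turn [0.0006, -0.0019, 0.0019]
[ 0.5758 -0.2107  0.0965]
```

View pics/wrist6.png

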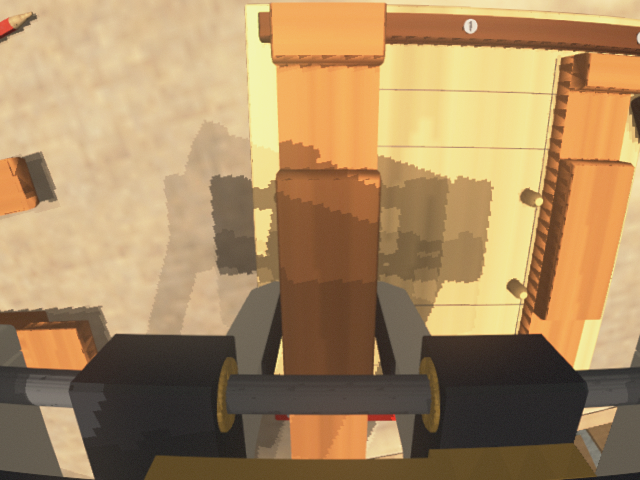

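```bash
python3 - <<'E'
from meas import *
p,d,c,W=ld("pics/wrist6.npz");tcp=np.load("pics/wrist6.npz")["tcp"]
pins(W,[(535,199),(518,290)],[(32,-52.5),(-32,-52.5)],r=12,lo=.02,hi=.031)
inhand(p,W,tcp,-102.69,.115)
E
```

```text
190 [ 0.5788 -0.3433  0.0239] [0.0095 0.01   0.0073]
149 [ 0.5171 -0.3292  0.0236] [0.0088 0.0085 0.0072]
board -12.92 [ 0.5597 -0.2851] [[-0.3, 0.1], [0.3, -0.1]]
s min -0.11886531018116687 top 0.11415478708701289
-120 114.4 [-20.1  18.8] | -110 113.5 [-20.2  18.9] | -100 98.9 [-19.9  18.1] | -90 98.9 [-20.   18.5] | -80 98.8 [-20.   18.4] | -70 98.9 [-20.1  18.7] | -60 114.1 [-20.   18.8] | -50 114.2 [-20.   18.8] | -40 114.2 [-20.   18.8] |
```

```bash
python3 to.py .576 -.209 .047 -102.8
```

```text
t 12.68 pos [ 0.5759 -0.2108  0.0966] yaw_y -102.7 tilt 0.14 gap 40.3 F [-0.2 -0.4 -2.1] j [-0.53  0.47  1.54 -0.    1.13  1.26]
[0.576, -0.209, 0.047, -102.8] dpos [-0.0004, -0.0018, 0.0496] turn [0.0008, -0.0022, 0.0017]
```

jog_arm([
  {"delta_pos":[-0.0004,-0.0018,0.025],"turn":[0.0008,-0.002,0.0017],"hand":0.03},
  {"delta_pos":[-0.0004,-0.0018,0.045],"turn":[0.0008,-0.002,0.0017],"hand":0.03},
  {"delta_pos":[-0.0004,-0.0018,0.0496],"turn":[0.0008,-0.002,0.0017],"hand":0.03},
  {"delta_pos":[-0.0004,-0.0018,0.0496],"turn":[0.0008,-0.002,0.0017],"hand":0.03},
  {"delta_pos":[-0.0004,-0.0018,0.0496],"turn":[0.0008,-0.002,0.0017],"hand":0.03},
])

```text
clock: 13.3
tool_pos: [0.5768, -0.2094, 0.0482]
tool_rot: [0.0, 0.994, -0.111, 0.001]
force: [0.2, -0.1, -1.8]
finger_gap: 0.427
```

```bash
python3 to.py .576 -.209 .0235 -102.8;python3 - <<'E'
from plant import eyes,telemetry
import cv2,numpy as np
s=telemetry.read_state();print(s["tool_pos"].round(4))
for n in ["wrist","side","top"]:
    c=eyes.get_calibration(n);p,d=eyes.grab_frame(n);np.savez(f"pics/{n}7.npz",p=p,d=d,tcp=s["tool_pos"],**c)
    if n=="side": p=cv2.resize(p[60:210,240:420],None,fx=4,fy=4,interpolation=cv2.INTER_CUBIC)
    if n=="top": p=cv2.resize(p[150:340,390:580],None,fx=3,fy=3,interpolation=cv2.INTER_CUBIC)
    cv2.imwrite(f"pics/{n}7.png",p[:,:,::-1])
E
```

```text
t 13.3 pos [ 0.5768 -0.2094  0.0482] yaw_y -102.79 tilt 0.13 gap 39.7 F [ 0.2 -0.1 -1.8] j [-0.53  0.52  1.58  0.    1.03  1.26]
[0.576, -0.209, 0.0235, -102.8] dpos [-0.0009, -0.0002, 0.0247] turn [0.0006, -0.0022, 0.0002]
[ 0.5768 -0.2094  0.0482]
```

View pics/wrist7.png

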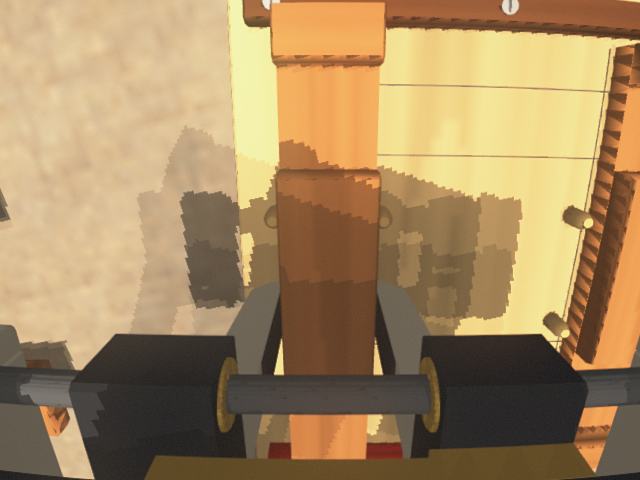

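View pics/side7.png

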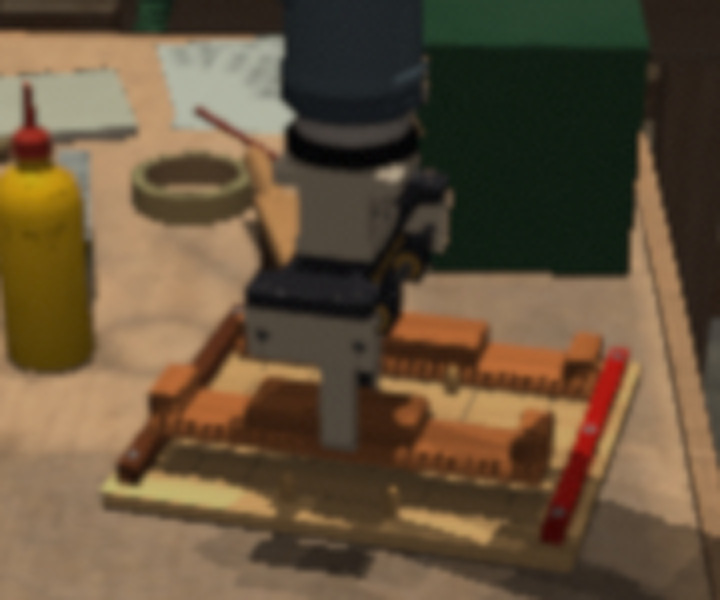

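View pics/top7.png

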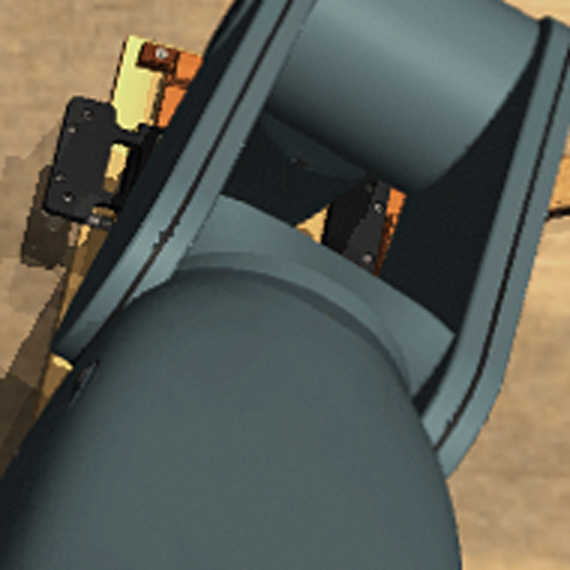

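jog_arm([
  {"delta_pos":[-0.0007,-0.0001,0.007],"turn":[0.0006,-0.002,0],"hand":0.03},
  {"delta_pos":[-0.0007,-0.0001,0.013],"turn":[0.0006,-0.002,0],"hand":0.03},
  {"delta_pos":[-0.0007,-0.0001,0.018],"turn":[0.0006,-0.002,0],"hand":0.03},
  {"delta_pos":[-0.0007,-0.0001,0.022],"turn":[0.0006,-0.002,0],"hand":0.03},
  {"delta_pos":[-0.0007,-0.0001,0.0247],"turn":[0.0006,-0.002,0],"hand":0.03},
  {"delta_pos":[-0.0007,-0.0001,0.0252],"turn":[0.0006,-0.002,0],"hand":0.03},
  {"delta_pos":[-0.0007,-0.0001,0.0252],"turn":[0.0006,-0.002,0],"hand":0.03},
])

```text
clock: 14.32
tool_pos: [0.5759, -0.2091, 0.0227]
tool_rot: [-0.0, 0.994, -0.111, -0.0]
force: [-0.5, -0.5, -1.6]
finger_gap: 0.428
```

```bash
python3 to.py .576 -.209 .0235 -102.8
```

```text
t 14.32 pos [ 0.5759 -0.2091  0.0227] yaw_y -102.8 tilt 0.02 gap 39.8 F [-0.5 -0.5 -1.6] j [-0.53  0.56  1.6   0.    0.98  1.26]
[0.576, -0.209, 0.0235, -102.8] dpos [0.0, -0.0001, -0.0008] turn [-0.0002, 0.0003, -0.0]
```

Released height is right; open, lift, and head to the wide rail.

jog_arm([
  {"delta_pos":[0,0,0],"turn":[0,0,0],"hand":0.056},
  {"delta_pos":[0,0,0],"turn":[0,0,0],"hand":0.056},
  {"delta_pos":[0,0,0.0],"turn":[0,0,0],"hand":0.06},
  {"delta_pos":[0,0,-0.03],"turn":[0,0,0],"hand":0.06},
  {"delta_pos":[0,0,-0.08],"turn":[0,0,0],"hand":0.06},
  {"delta_pos":[0,0,-0.13],"turn":[0,0,0],"hand":0.07},
  {"delta_pos":[0,0,-0.15],"turn":[0,0,0],"hand":0.07},
])

```text
clock: 15.2
tool_pos: [0.5775, -0.2099, 0.1767]
tool_rot: [0.001, 0.994, -0.111, 0.003]
force: [1.2, -0.3, 0.0]
finger_gap: 0.749
```

```bash
python3 to.py .549 .0755 .13 -8.7
```

```text
t 15.2 pos [ 0.5775 -0.2099  0.1767] yaw_y -102.79 tilt 0.33 gap 69.7 F [ 1.2 -0.3  0. ] j [-0.53  0.4   1.44  0.    1.3   1.26]
[0.549, 0.0755, 0.13, -8.7] dpos [-0.0912, -0.2721, 0.0457] turn [0.0058, -0.0028, -1.6422]
```

jog_arm([
  {"delta_pos":[-0.01,-0.03,0],"turn":[0,0,-0.15],"hand":0.08},
  {"delta_pos":[-0.02,-0.06,0],"turn":[0.003,-0.001,-0.33],"hand":0.08},
  {"delta_pos":[-0.03,-0.09,0],"turn":[0.004,-0.002,-0.51],"hand":0.08},
  {"delta_pos":[-0.04,-0.12,0],"turn":[0.005,-0.002,-0.69],"hand":0.08},
  {"delta_pos":[-0.05,-0.15,0],"turn":[0.0055,-0.002,-0.87],"hand":0.08},
  {"delta_pos":[-0.06,-0.18,0],"turn":[0.0055,-0.0025,-1.05],"hand":0.08},
  {"delta_pos":[-0.07,-0.21,0.01],"turn":[0.0058,-0.0028,-1.23],"hand":0.08},
  {"delta_pos":[-0.08,-0.24,0.025],"turn":[0.0058,-0.0028,-1.41],"hand":0.08},
  {"delta_pos":[-0.09,-0.267,0.04],"turn":[0.0058,-0.0028,-1.58],"hand":0.08},
  {"delta_pos":[-0.0912,-0.2721,0.0457],"turn":[0.0058,-0.0028,-1.642],"hand":0.08},
])

```text
clock: 16.45
tool_pos: [0.5479, 0.0774, 0.1292]
tool_rot: [-0.001, 0.757, 0.653, -0.0]
force: [0.3, -0.4, -0.8]
finger_gap: 0.858
```

```bash
python3 - <<'E'
from plant import eyes,telemetry
import cv2,numpy as np
s=telemetry.read_state();print(s["tool_pos"].round(4))
from meas import *
for n in ["wrist","top"]:
    c=eyes.get_calibration(n);p,d=eyes.grab_frame(n);np.savez(f"pics/{n}8.npz",p=p,d=d,tcp=s["tool_pos"],**c)
    W=cloud(p,d,c);h=W[...,2];hsv=cv2.cvtColor(p,cv2.COLOR_RGB2HSV)
    if n=="wrist":
        o=((h>.024)&(h<.036)&(hsv[...,0]<17)&(hsv[...,1]>110)&(abs(W[...,0]-.549)<.05)&(abs(W[...,1]-.075)<.12)).astype(np.uint8)
        k,l,st,_=cv2.connectedComponentsWithStats(o)
        for i in range(1,k):
            if st[i,4]>200: r=cv2.minAreaRect((W[l==i][:,:2]*1000).astype(np.float32));print(st[i],r)
    else:
        o=((h>.036)&(h<.048)&(hsv[...,0]<15)&(hsv[...,1]>150)).astype(np.uint8);o[:150]=0;o[:,:390]=0;o[:,570:]=0
        k,l,st,_=cv2.connectedComponentsWithStats(o)
        print([a.tolist() for a in st if a[4]>40])
        p=cv2.resize(p[150:340,390:580],None,fx=3,fy=3,interpolation=cv2.INTER_CUBIC)
    cv2.imwrite(f"pics/{n}8.png",p[:,:,::-1])
E
python3 to.py .549 .0755 .009 -8.7
```

```text
[0.5479 0.0774 0.1292]
[  293    88    78   270 18836] ((549.2071533203125, 76.20987701416016), (200.14813232421875, 49.81245803833008), 81.33279418945312)
[[0, 0, 640, 480, 304203], [444, 172, 22, 14, 193], [523, 193, 24, 14, 216], [428, 200, 31, 54, 1049], [510, 221, 30, 56, 1097], [420, 276, 22, 15, 213], [502, 300, 23, 15, 227]]
t 16.55 pos [0.5483 0.0764 0.1294] yaw_y -8.61 tilt 0.09 gap 80.4 F [-0.   0.3 -0.5] j [-0.06  0.34  1.65  0.    1.15  0.09]
[0.549, 0.0755, 0.009, -8.7] dpos [-0.0008, 0.001, 0.1204] turn [-0.0015, -0.0, 0.0016]
```

View pics/wrist8.png

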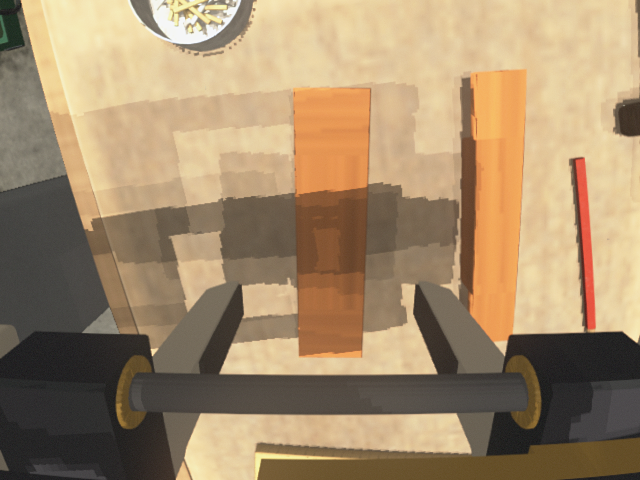

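View pics/top8.png

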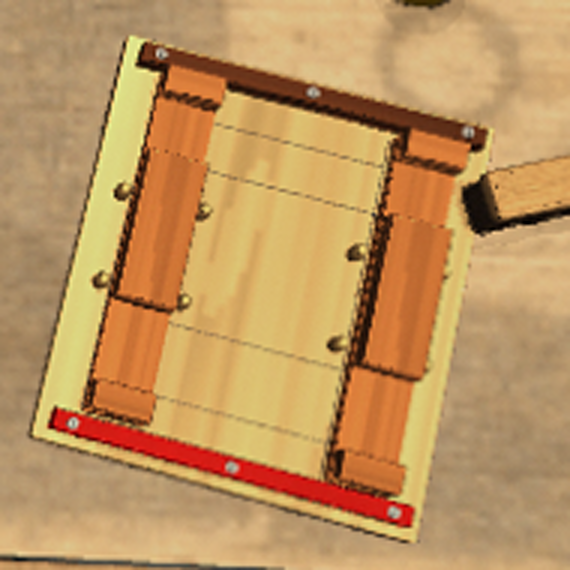

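```bash
python3 - <<'E'
from meas import *
p,d,c,W=ld("pics/top8.npz");h=W[...,2];hsv=cv2.cvtColor(p,cv2.COLOR_RGB2HSV)
t=np.array([.5566,-.2864]);th=np.radians(-12.8);R=np.array([[np.cos(th),-np.sin(th)],[np.sin(th),np.cos(th)]])
o=((h>.036)&(h<.048)&(hsv[...,0]<15)&(hsv[...,1]>150)).astype(np.uint8);o[:150]=0;o[:,:390]=0;o[:,570:]=0
k,l,st,_=cv2.connectedComponentsWithStats(o)
B=(W[...,:2]-t)@R*1000
for g in ([444,428,420],[523,510,502]):
    ids=[i for i in range(1,k) if st[i,4]>40 and st[i,0] in g]
    q=B[np.isin(l,ids)];r=cv2.minAreaRect(q.astype(np.float32));print(r)
    for i in ids: print("   ",cv2.minAreaRect(B[l==i].astype(np.float32)), np.median(h[l==i]))
E
```

```text
((0.30567169189453125, 79.44622802734375), (238.51248168945312, 40.810325622558594), 0.2136482447385788)
    ((109.63809967041016, 79.74942779541016), (39.509910583496094, 20.08074951171875), 87.88086700439453) 0.04181249596392362
    ((8.567253112792969, 79.4770278930664), (103.3265151977539, 40.810325622558594), 0.2136482447385788) 0.04204868866198702
    ((-108.82524871826172, 79.05682373046875), (20.221887588500977, 40.50869369506836), 1.408658504486084) 0.041852517277942064
((-1.8246383666992188, -82.3141098022461), (41.20426940917969, 240.4691925048828), 89.70182800292969)
    ((107.77080535888672, -82.91009521484375), (20.423301696777344, 41.54494857788086), 2.4143497943878174) 0.04166808793553753
    ((6.739280700683594, -82.33688354492188), (103.35948944091797, 40.738006591796875), 0.0420585460960865) 0.04222592766082471
    ((-111.98919677734375, -81.7916259765625), (39.486541748046875, 19.99521827697754), 89.33175659179688) 0.04192643733044748
```

```bash
python3 to.py .5495 .0753 .009 -8.68
```

```text
t 16.55 pos [0.5483 0.0764 0.1294] yaw_y -8.61 tilt 0.09 gap 80.4 F [-0.   0.3 -0.5] j [-0.06  0.34  1.65  0.    1.15  0.09]
[0.5495, 0.0753, 0.009, -8.68] dpos [-0.0009, 0.0015, 0.1204] turn [-0.0015, -0.0, 0.0013]
```

jog_arm([
  {"delta_pos":[-0.0009,0.0015,0.05],"turn":[-0.0015,0,0.0013],"hand":0.075},
  {"delta_pos":[-0.0009,0.0015,0.09],"turn":[-0.0015,0,0.0013],"hand":0.075},
  {"delta_pos":[-0.0009,0.0015,0.115],"turn":[-0.0015,0,0.0013],"hand":0.07},
  {"delta_pos":[-0.0009,0.0015,0.1204],"turn":[-0.0015,0,0.0013],"hand":0.07},
  {"delta_pos":[-0.0009,0.0015,0.1204],"turn":[-0.0015,0,0.0013],"hand":0.06},
  {"delta_pos":[-0.0009,0.0015,0.1204],"turn":[-0.0015,0,0.0013],"hand":0.04},
  {"delta_pos":[-0.0009,0.0015,0.1204],"turn":[-0.0015,0,0.0013],"hand":0.04},
  {"delta_pos":[-0.0009,0.0015,0.1204],"turn":[-0.0015,0,0.0013],"hand":0.04},
])

```text
clock: 17.55
tool_pos: [0.5504, 0.0753, 0.0104]
tool_rot: [0.001, 0.759, 0.652, 0.001]
force: [-0.2, -1.0, 6.3]
finger_gap: 0.537
```

```bash
python3 to.py .4876 -.2723 .13 -13.5
```

```text
t 17.55 pos [0.5504 0.0753 0.0104] yaw_y -8.68 tilt 0.14 gap 49.9 F [-0.2 -1.   6.3] j [-0.06  0.49  1.77 -0.    0.88  0.09]
[0.4876, -0.2723, 0.13, -13.5] dpos [-0.3531, -0.0094, -0.1197] turn [0.0024, -0.0002, 0.0841]
```

jog_arm([
  {"delta_pos":[0,0,-0.03],"turn":[0,0,0],"hand":0.04},
  {"delta_pos":[0,0,-0.08],"turn":[0.0024,0,0],"hand":0.04},
  {"delta_pos":[-0.02,-0.001,-0.12],"turn":[0.0024,0,0.01],"hand":0.04},
  {"delta_pos":[-0.07,-0.002,-0.12],"turn":[0.0024,0,0.02],"hand":0.04},
  {"delta_pos":[-0.13,-0.0035,-0.12],"turn":[0.0024,0,0.03],"hand":0.04},
  {"delta_pos":[-0.19,-0.005,-0.12],"turn":[0.0024,0,0.045],"hand":0.04},
  {"delta_pos":[-0.25,-0.0065,-0.12],"turn":[0.0024,0,0.06],"hand":0.04},
  {"delta_pos":[-0.31,-0.008,-0.12],"turn":[0.0024,0,0.075],"hand":0.04},
  {"delta_pos":[-0.345,-0.009,-0.12],"turn":[0.0024,0,0.084],"hand":0.04},
  {"delta_pos":[-0.3531,-0.0094,-0.12],"turn":[0.0024,0,0.084],"hand":0.04},
])

```text
clock: 18.8
tool_pos: [0.4868, -0.2745, 0.1301]
tool_rot: [0.0, 0.786, 0.618, -0.0]
force: [0.8, -0.1, -2.7]
finger_gap: 0.536
```

```bash
python3 to.py .4876 -.2723 .07 -13.5; python3 to.py
```

```text
t 18.8 pos [ 0.4868 -0.2745  0.1301] yaw_y -13.68 tilt 0.01 gap 49.8 F [ 0.8 -0.1 -2.7] j [-0.71  0.35  1.64 -0.    1.16 -0.47]
[0.4876, -0.2723, 0.07, -13.5] dpos [0.0024, 0.0002, 0.0601] turn [0.0, 0.0001, -0.0031]
t 18.8 pos [ 0.4868 -0.2745  0.1301] yaw_y -13.68 tilt 0.01 gap 49.8 F [ 0.8 -0.1 -2.7] j [-0.71  0.35  1.64 -0.    1.16 -0.47]
```

jog_arm([
  {"delta_pos":[0.0024,0.0002,0.03],"turn":[0,0,-0.003],"hand":0.04},
  {"delta_pos":[0.0024,0.0002,0.055],"turn":[0,0,-0.003],"hand":0.04},
  {"delta_pos":[0.0024,0.0002,0.066],"turn":[0,0,-0.003],"hand":0.04},
  {"delta_pos":[0.0024,0.0002,0.066],"turn":[0,0,-0.003],"hand":0.04},
  {"delta_pos":[0.0024,0.0002,0.066],"turn":[0,0,-0.003],"hand":0.04},
])

```text
clock: 19.42
tool_pos: [0.4884, -0.2723, 0.0651]
tool_rot: [0.001, 0.785, 0.619, 0.0]
force: [0.4, 0.0, -1.9]
finger_gap: 0.533
```

```bash
python3 to.py .4876 -.2723 .0235 -13.5;python3 - <<'E'
from plant import eyes,telemetry
import cv2,numpy as np
s=telemetry.read_state()
for n in ["wrist","side","top"]:
    c=eyes.get_calibration(n);p,d=eyes.grab_frame(n);np.savez(f"pics/{n}9.npz",p=p,d=d,tcp=s["tool_pos"],**c)
    if n=="side": p=cv2.resize(p[60:210,240:420],None,fx=4,fy=4,interpolation=cv2.INTER_CUBIC)
    if n=="top": p=cv2.resize(p[150:340,390:580],None,fx=3,fy=3,interpolation=cv2.INTER_CUBIC)
    cv2.imwrite(f"pics/{n}9.png",p[:,:,::-1])
E
```

```text
t 19.43 pos [ 0.4884 -0.2723  0.0651] yaw_y -13.47 tilt 0.1 gap 49.5 F [ 0.4  0.  -1.9] j [-0.71  0.42  1.71  0.    1.01 -0.47]
[0.4876, -0.2723, 0.0235, -13.5] dpos [-0.0001, -0.0008, 0.0416] turn [0.0015, 0.0007, 0.0005]
```

View pics/wrist9.png

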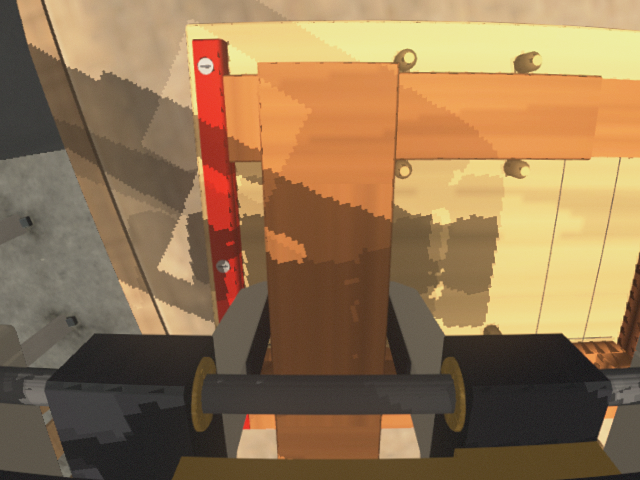

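View pics/side9.png

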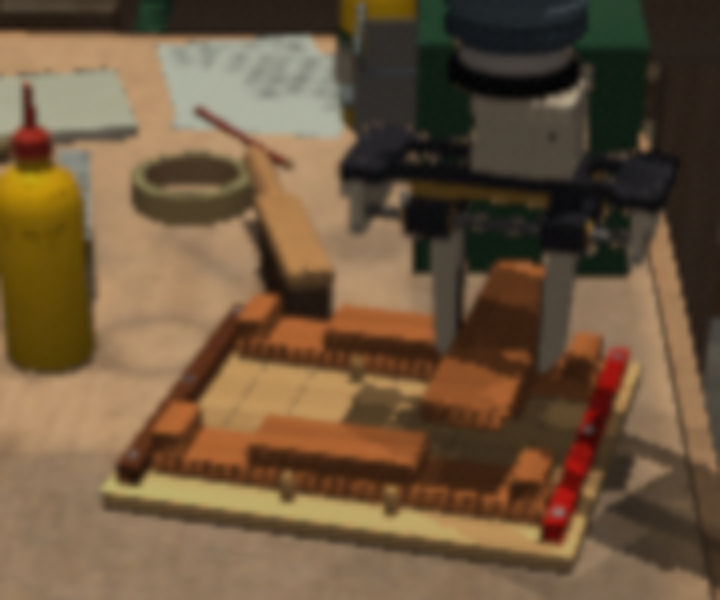

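View pics/top9.png

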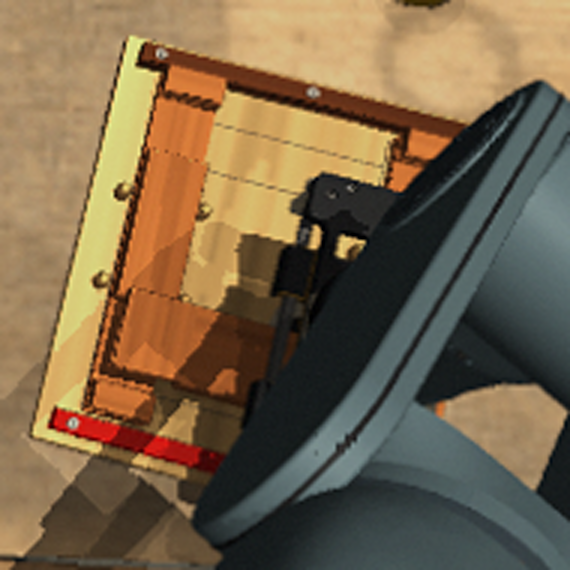

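```bash
python3 - <<'E'
from meas import *
p,d,c,W=ld("pics/top9.npz");h=W[...,2];hsv=cv2.cvtColor(p,cv2.COLOR_RGB2HSV)
t=np.array([.5566,-.2864]);th=np.radians(-12.8);R=np.array([[np.cos(th),-np.sin(th)],[np.sin(th),np.cos(th)]])
B=(W[...,:2]-t)@R*1000
o=(h>.075)&(h<.095)&(hsv[...,0]<17)&(hsv[...,1]>130)&(B[...,1]>0)&(B[...,1]<120)&(abs(B[...,0]+72)<45)
print(o.sum(),np.median(h[o]),"y max",np.percentile(B[o][:,1],[99,99.8]))
for k in range(20,100,10):
    m=o&(B[...,1]>=k)&(B[...,1]<k+10);x=B[m][:,0]
    if len(x)>5: print(k,len(x),np.percentile(x,[1,99]).round(1))
E
```

```text
1319 0.0850203672456543 y max [98.13865337 98.52346698]
20 154 [-95.4 -46.8]
30 144 [-95.4 -46.2]
40 148 [-95.3 -46.6]
50 147 [-95.1 -46. ]
60 147 [-94.8 -46.1]
70 146 [-95.1 -45.5]
80 149 [-94.7 -46.2]
90 144 [-94.8 -45.9]
```

```bash
python3 to.py .4873 -.2723 .0225 -13.5
```

```text
t 19.57 pos [ 0.4882 -0.2726  0.0651] yaw_y -13.49 tilt 0.11 gap 49.8 F [ 0.4 -0.6 -1.1] j [-0.71  0.42  1.71 -0.    1.01 -0.47]
[0.4873, -0.2723, 0.0225, -13.5] dpos [0.0001, -0.001, 0.0426] turn [0.0017, 0.0009, 0.0001]
```

jog_arm([
  {"delta_pos":[0.0001,-0.001,0.01],"turn":[0.0017,0.0009,0],"hand":0.04},
  {"delta_pos":[0.0001,-0.001,0.018],"turn":[0.0017,0.0009,0],"hand":0.04},
  {"delta_pos":[0.0001,-0.001,0.024],"turn":[0.0017,0.0009,0],"hand":0.04},
  {"delta_pos":[0.0001,-0.001,0.03],"turn":[0.0017,0.0009,0],"hand":0.04},
  {"delta_pos":[0.0001,-0.001,0.035],"turn":[0.0017,0.0009,0],"hand":0.04},
  {"delta_pos":[0.0001,-0.001,0.039],"turn":[0.0017,0.0009,0],"hand":0.04},
  {"delta_pos":[0.0001,-0.001,0.0424],"turn":[0.0017,0.0009,0],"hand":0.04},
  {"delta_pos":[0.0001,-0.001,0.0424],"turn":[0.0017,0.0009,0],"hand":0.04},
])

```text
clock: 20.58
tool_pos: [0.4874, -0.2723, 0.0227]
tool_rot: [0.0, 0.785, 0.619, -0.0]
force: [-0.3, -0.6, -2.3]
finger_gap: 0.533
```

```bash
python3 to.py .4873 -.2723 .0225 -13.5
```

```text
t 20.57 pos [ 0.4874 -0.2723  0.0227] yaw_y -13.5 tilt 0.0 gap 49.6 F [-0.3 -0.6 -2.3] j [-0.71  0.48  1.75 -0.    0.92 -0.47]
[0.4873, -0.2723, 0.0225, -13.5] dpos [0.0, -0.0001, 0.0002] turn [0.0, 0.0, 0.0001]
```

jog_arm([
  {"delta_pos":[0,0,0],"turn":[0,0,0],"hand":0.056},
  {"delta_pos":[0,0,0],"turn":[0,0,0],"hand":0.056},
  {"delta_pos":[0,0,-0.004],"turn":[0,0,0],"hand":0.056},
  {"delta_pos":[0,0,-0.02],"turn":[0,0,0],"hand":0.056},
  {"delta_pos":[0,0,-0.05],"turn":[0,0,0],"hand":0.06},
  {"delta_pos":[0,0,-0.1],"turn":[0,0,0],"hand":0.07},
  {"delta_pos":[0,0,-0.12],"turn":[0,0,0],"hand":0.07},
])

```text
clock: 21.45
tool_pos: [0.4888, -0.2735, 0.1472]
tool_rot: [0.003, 0.785, 0.619, 0.001]
force: [0.3, 0.2, 0.2]
finger_gap: 0.747
```

```bash
python3 to.py .667 .07 .13 -3.45
```

```text
t 21.45 pos [ 0.4888 -0.2735  0.1472] yaw_y -13.49 tilt 0.35 gap 69.5 F [0.3 0.2 0.2] j [-0.71  0.33  1.62  0.    1.19 -0.47]
[0.667, 0.07, 0.13, -3.45] dpos [0.3756, 0.0931, 0.0167] turn [0.0052, 0.0033, -0.1752]
```

jog_arm([
  {"delta_pos":[0.03,0.008,0],"turn":[0.003,0.003,-0.02],"hand":0.07},
  {"delta_pos":[0.08,0.02,0],"turn":[0.005,0.003,-0.04],"hand":0.07},
  {"delta_pos":[0.135,0.034,0],"turn":[0.005,0.003,-0.065],"hand":0.07},
  {"delta_pos":[0.19,0.047,0],"turn":[0.005,0.003,-0.09],"hand":0.07},
  {"delta_pos":[0.245,0.061,0],"turn":[0.005,0.003,-0.115],"hand":0.07},
  {"delta_pos":[0.3,0.074,0.005],"turn":[0.005,0.003,-0.14],"hand":0.07},
  {"delta_pos":[0.35,0.087,0.01],"turn":[0.005,0.003,-0.165],"hand":0.07},
  {"delta_pos":[0.372,0.0925,0.0167],"turn":[0.005,0.003,-0.175],"hand":0.07},
  {"delta_pos":[0.3756,0.0931,0.0167],"turn":[0.005,0.003,-0.175],"hand":0.07},
  {"delta_pos":[0.3756,0.0931,0.0167],"turn":[0.005,0.003,-0.175],"hand":0.07},
])

```text
clock: 22.7
tool_pos: [0.6667, 0.0687, 0.1303]
tool_rot: [0.0, 0.728, 0.685, -0.0]
force: [-0.7, -0.3, -0.2]
finger_gap: 0.755
```

```bash
python3 - <<'E'
from plant import eyes,telemetry
import cv2,numpy as np
s=telemetry.read_state();print(s["tool_pos"].round(4))
from meas import *
for n in ["wrist","top"]:
    c=eyes.get_calibration(n);p,d=eyes.grab_frame(n);np.savez(f"pics/{n}10.npz",p=p,d=d,tcp=s["tool_pos"],**c)
    W=cloud(p,d,c);h=W[...,2];hsv=cv2.cvtColor(p,cv2.COLOR_RGB2HSV)
    if n=="wrist":
        o=((h>.024)&(h<.036)&(hsv[...,0]<17)&(hsv[...,1]>110)&(abs(W[...,0]-.667)<.04)&(abs(W[...,1]-.07)<.12)).astype(np.uint8)
        k,l,st,_=cv2.connectedComponentsWithStats(o)
        for i in range(1,k):
            if st[i,4]>200: r=cv2.minAreaRect((W[l==i][:,:2]*1000).astype(np.float32));print(st[i],r)
    else:
        t=np.array([.5566,-.2864]);th=np.radians(-12.8);R=np.array([[np.cos(th),-np.sin(th)],[np.sin(th),np.cos(th)]])
        B=(W[...,:2]-t)@R*1000
        m=(abs(B[...,0]+72)<18)&(abs(B[...,1])<95);print("wide rail z",np.percentile(h[m],[5,50,95]))
        m=(abs(B[...,0]-80)<14)&(abs(B[...,1])<95);
        for nm,x0,x1,y0,y1 in [("B mid",-30,50,65,95),("A mid",-30,50,-95,-65)]:
            m=(B[...,0]>x0)&(B[...,0]<x1)&(B[...,1]>y0)&(B[...,1]<y1);print(nm,np.median(h[m]))
        for y0 in (-90,-60,-20,20,60):
            m=(B[...,1]>y0)&(B[...,1]<y0+25)&(abs(B[...,0]+72)<18);print(y0,np.median(h[m]).round(4))
        p=cv2.resize(p[150:340,390:580],None,fx=3,fy=3,interpolation=cv2.INTER_CUBIC)
        cv2.imwrite(f"pics/{n}10.png",p[:,:,::-1])
E
python3 to.py .668 .0697 .009 -3.45
```

```text
[0.6667 0.0687 0.1303]
[  304    82    52   271 12695] ((667.6231689453125, 71.54356384277344), (199.69386291503906, 33.75720977783203), 86.43887329101562)
wide rail z [0.03965481 0.04238277 0.04517652]
B mid 0.04203126205724497
A mid 0.04229981374977212
-90 0.0425
-60 0.0425
-20 0.0422
20 0.0423
60 0.0423
t 22.8 pos [0.6667 0.0682 0.1305] yaw_y -3.57 tilt 0.05 gap 70.2 F [-0.3 -0.   0.6] j [-0.06  0.53  1.34 -0.    1.27 -0.  ]
[0.668, 0.0697, 0.009, -3.45] dpos [0.0017, 0.0011, 0.1215] turn [0.0005, 0.0008, -0.0022]
```

View pics/top10.png

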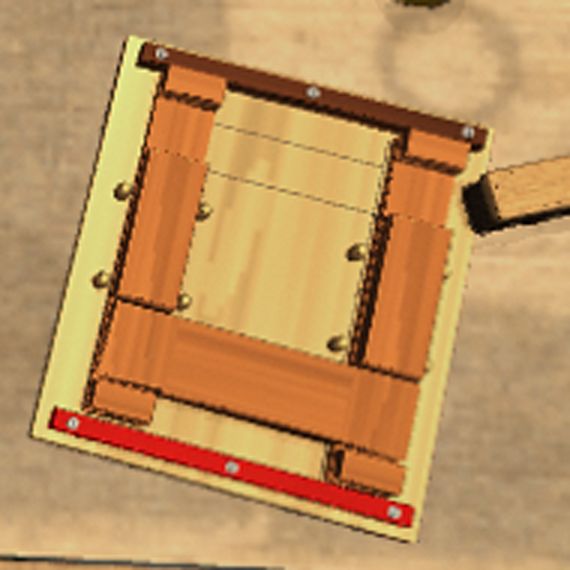

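jog_arm([
  {"delta_pos":[0.002,0.0011,0.05],"turn":[0,0.0008,-0.0022],"hand":0.06},
  {"delta_pos":[0.002,0.0011,0.09],"turn":[0,0.0008,-0.0022],"hand":0.058},
  {"delta_pos":[0.002,0.0011,0.115],"turn":[0,0.0008,-0.0022],"hand":0.058},
  {"delta_pos":[0.002,0.0011,0.1215],"turn":[0,0.0008,-0.0022],"hand":0.058},
  {"delta_pos":[0.002,0.0011,0.1215],"turn":[0,0.0008,-0.0022],"hand":0.05},
  {"delta_pos":[0.002,0.0011,0.1215],"turn":[0,0.0008,-0.0022],"hand":0.025},
  {"delta_pos":[0.002,0.0011,0.1215],"turn":[0,0.0008,-0.0022],"hand":0.025},
  {"delta_pos":[0.002,0.0011,0.1215],"turn":[0,0.0008,-0.0022],"hand":0.025},
])

```text
clock: 23.8
tool_pos: [0.6688, 0.0699, 0.0104]
tool_rot: [0.001, 0.728, 0.686, 0.001]
force: [-1.1, -0.2, 4.7]
finger_gap: 0.357
```

```bash
python3 to.py .6357 -.3059 .13 -13.5
```

```text
t 23.8 pos [0.6688 0.0699 0.0104] yaw_y -3.44 tilt 0.15 gap 33.2 F [-1.1 -0.2  4.7] j [-0.06  0.66  1.45 -0.    1.04 -0.  ]
[0.6357, -0.3059, 0.13, -13.5] dpos [-0.3772, -0.0102, -0.1196] turn [0.0025, -0.0, 0.1756]
```

jog_arm([
  {"delta_pos":[0,0,-0.03],"turn":[0,0,0],"hand":0.025},
  {"delta_pos":[0,0,-0.08],"turn":[0.0025,0,0],"hand":0.025},
  {"delta_pos":[-0.02,0,-0.12],"turn":[0.0025,0,0.01],"hand":0.025},
  {"delta_pos":[-0.07,-0.001,-0.12],"turn":[0.0025,0,0.03],"hand":0.025},
  {"delta_pos":[-0.13,-0.003,-0.12],"turn":[0.0025,0,0.06],"hand":0.025},
  {"delta_pos":[-0.19,-0.005,-0.12],"turn":[0.0025,0,0.09],"hand":0.025},
  {"delta_pos":[-0.25,-0.007,-0.12],"turn":[0.0025,0,0.12],"hand":0.025},
  {"delta_pos":[-0.31,-0.009,-0.12],"turn":[0.0025,0,0.15],"hand":0.025},
  {"delta_pos":[-0.36,-0.01,-0.12],"turn":[0.0025,0,0.17],"hand":0.025},
  {"delta_pos":[-0.3772,-0.0102,-0.12],"turn":[0.0025,0,0.1756],"hand":0.025},
])

```text
clock: 25.05
tool_pos: [0.6348, -0.3093, 0.13]
tool_rot: [0.0, 0.786, 0.618, -0.0]
force: [-0.6, 0.6, -0.3]
finger_gap: 0.362
```

```bash
python3 to.py .6357 -.3059 .065 -13.5
```

```text
t 25.05 pos [ 0.6348 -0.3093  0.13  ] yaw_y -13.7 tilt 0.03 gap 33.6 F [-0.6  0.6 -0.3] j [-0.61  0.6   1.23 -0.    1.31 -0.37]
[0.6357, -0.3059, 0.065, -13.5] dpos [0.0036, 0.0001, 0.065] turn [-0.0001, 0.0005, -0.0035]
```

jog_arm([
  {"delta_pos":[0.0036,0.0001,0.03],"turn":[0,0,-0.0035],"hand":0.025},
  {"delta_pos":[0.0036,0.0001,0.055],"turn":[0,0,-0.0035],"hand":0.025},
  {"delta_pos":[0.0036,0.0001,0.065],"turn":[0,0,-0.0035],"hand":0.025},
  {"delta_pos":[0.0036,0.0001,0.065],"turn":[0,0,-0.0035],"hand":0.025},
  {"delta_pos":[0.0036,0.0001,0.065],"turn":[0,0,-0.0035],"hand":0.025},
])

```text
clock: 25.68
tool_pos: [0.6366, -0.3059, 0.0664]
tool_rot: [0.001, 0.785, 0.619, 0.0]
force: [-0.9, -0.6, -1.1]
finger_gap: 0.364
```

```bash
python3 - <<'E'
from plant import eyes,telemetry
import cv2,numpy as np
from meas import *
s=telemetry.read_state()
for n in ["top","wrist"]:
    c=eyes.get_calibration(n);p,d=eyes.grab_frame(n);np.savez(f"pics/{n}11.npz",p=p,d=d,tcp=s["tool_pos"],**c)
    cv2.imwrite(f"pics/{n}11.png",p[:,:,::-1])
    W=cloud(p,d,c);h=W[...,2];hsv=cv2.cvtColor(p,cv2.COLOR_RGB2HSV)
    t=np.array([.5566,-.2864]);th=np.radians(-12.8);R=np.array([[np.cos(th),-np.sin(th)],[np.sin(th),np.cos(th)]])
    B=(W[...,:2]-t)@R*1000
    o=(h>.075)&(h<.095)&(hsv[...,0]<17)&(hsv[...,1]>130)&(abs(B[...,1])<120)&(abs(B[...,0]-80)<35)
    print(n,o.sum(),np.median(h[o]),"y",np.percentile(B[o][:,1],[.2,99.8]))
    for k in range(-100,100,20):
        m=o&(B[...,1]>=k)&(B[...,1]<k+20);x=B[m][:,0]
        if len(x)>40: print(k,len(x),np.percentile(x,[1,99]).round(1))
E
python3 to.py .6357 -.3059 .0225 -13.5
```

```text
top 804 0.08561197337660545 y [14.48677136 99.53751539]
20 189 [63.2 97.6]
40 197 [63.5 97. ]
60 195 [64.1 97.7]
80 200 [64.3 97.8]
wrist 30164 0.08416738060864913 y [-77.36468797  99.73606958]
-80 1969 [64.7 97.7]
-60 1147 [64.5 97.8]
-40 1124 [64.9 98.3]
-20 3155 [65.4 98.2]
0 3560 [65.7 98.4]
20 4026 [65.8 98.7]
40 4524 [66.1 99. ]
60 5089 [66.2 99.3]
80 5561 [66.4 99.6]
t 25.77 pos [ 0.6365 -0.3061  0.0665] yaw_y -13.48 tilt 0.14 gap 33.5 F [-0.5  0.1 -0.7] j [-0.61  0.65  1.3  -0.    1.19 -0.37]
[0.6357, -0.3059, 0.0225, -13.5] dpos [0.0, -0.0009, 0.044] turn [0.002, 0.0013, 0.0003]
```

View pics/wrist11.png

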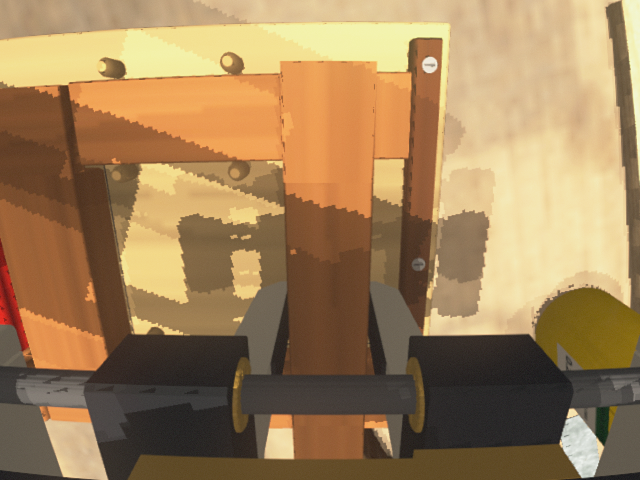

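jog_arm([
  {"delta_pos":[-0.0005,-0.0009,0.01],"turn":[0.002,0.0013,0],"hand":0.025},
  {"delta_pos":[-0.0005,-0.0009,0.018],"turn":[0.002,0.0013,0],"hand":0.025},
  {"delta_pos":[-0.0005,-0.0009,0.025],"turn":[0.002,0.0013,0],"hand":0.025},
  {"delta_pos":[-0.0005,-0.0009,0.031],"turn":[0.002,0.0013,0],"hand":0.025},
  {"delta_pos":[-0.0005,-0.0009,0.036],"turn":[0.002,0.0013,0],"hand":0.025},
  {"delta_pos":[-0.0005,-0.0009,0.0405],"turn":[0.002,0.0013,0],"hand":0.025},
  {"delta_pos":[-0.0005,-0.0009,0.0438],"turn":[0.002,0.0013,0],"hand":0.025},
  {"delta_pos":[-0.0005,-0.0009,0.0438],"turn":[0.002,0.0013,0],"hand":0.025},
])

```text
clock: 26.78
tool_pos: [0.6357, -0.3065, 0.0227]
tool_rot: [0.0, 0.785, 0.619, 0.0]
force: [-0.2, 0.4, -0.6]
finger_gap: 0.362
```

```bash
python3 to.py .6356 -.3064 .0225 -13.5
```

```text
t 26.77 pos [ 0.6357 -0.3065  0.0227] yaw_y -13.48 tilt 0.01 gap 33.6 F [-0.2  0.4 -0.6] j [-0.61  0.69  1.34  0.    1.11 -0.37]
[0.6356, -0.3064, 0.0225, -13.5] dpos [0.0001, -0.0001, 0.0002] turn [0.0002, 0.0001, 0.0003]
```

Release, lift and back off toward +y to clear the top view.

jog_arm([
  {"delta_pos":[0,0,0],"turn":[0,0,0],"hand":0.04},
  {"delta_pos":[0,0,0],"turn":[0,0,0],"hand":0.04},
  {"delta_pos":[0,0,-0.004],"turn":[0,0,0],"hand":0.04},
  {"delta_pos":[0,0,-0.02],"turn":[0,0,0],"hand":0.04},
  {"delta_pos":[0,0,-0.06],"turn":[0,0,0],"hand":0.045},
  {"delta_pos":[0,0,-0.11],"turn":[0,0,0],"hand":0.06},
  {"delta_pos":[0.04,0,-0.13],"turn":[0,0,0],"hand":0.06},
  {"delta_pos":[0.1,0,-0.13],"turn":[0,0,0],"hand":0.06},
  {"delta_pos":[0.16,0,-0.13],"turn":[0,0,0],"hand":0.06},
  {"delta_pos":[0.22,0,-0.13],"turn":[0,0,0],"hand":0.06},
])

```text
clock: 28.02
tool_pos: [0.6875, -0.091, 0.1546]
tool_rot: [0.001, 0.785, 0.619, 0.001]
force: [1.0, -0.3, -0.4]
finger_gap: 0.643
```

jog_arm([
  {"delta_pos":[0.05,0,0],"turn":[0,0,0],"hand":0.06},
  {"delta_pos":[0.1,0,0],"turn":[0,0,0],"hand":0.06},
  {"delta_pos":[0.13,0,0],"turn":[0,0,0],"hand":0.06},
  {"delta_pos":[0.13,0,0],"turn":[0,0,0],"hand":0.06},
])

```text
clock: 28.52
tool_pos: [0.7183, 0.0383, 0.1559]
tool_rot: [0.001, 0.784, 0.62, 0.001]
force: [0.3, -0.1, 0.4]
finger_gap: 0.644
```

```bash
python3 to.py; python3 - <<'E'
from plant import eyes
import cv2,numpy as np
from meas import *
c=eyes.get_calibration("top");p,d=eyes.grab_frame("top")
W=cloud(p,d,c);h=W[...,2];hsv=cv2.cvtColor(p,cv2.COLOR_RGB2HSV)
t=np.array([.5566,-.2864]);th=np.radians(-12.8);R=np.array([[np.cos(th),-np.sin(th)],[np.sin(th),np.cos(th)]])
B=(W[...,:2]-t)@R*1000
for nm,x,y,a,b in [("wide",-72,0,18,93),("narrow",80,0,12,93),("B",8,79,45,14),("A",6,-82,45,14)]:
    print(nm)
    for k in range(-1,2):
        cx,cy=(x,y+k*b*.66) if b>50 else (x+k*a*.66,y)
        m=(abs(B[...,0]-cx)<min(a,12))&(abs(B[...,1]-cy)<12);print("   ",np.median(h[m]).round(4))
o=(h>.036)&(h<.048)&(hsv[...,0]<15)&(hsv[...,1]>150)&(abs(B[...,0])<140)
for nm,x in (("wide",-72),("narrow",80)):
    for k in (-45,0,45):
        m=o&(abs(B[...,1]-k)<8)&(abs(B[...,0]-x)<32);print(nm,k,np.percentile(B[m][:,0],[1,99]).round(1))
cv2.imwrite("pics/top12.png",cv2.resize(p[150:340,390:580],None,fx=3,fy=3,interpolation=cv2.INTER_CUBIC)[:,:,::-1])
# bystanders compared
z=np.load("pics/top0.npz");print("tin/block diff",np.abs(p[230:300,185:235].astype(int)-z["p"][230:300,185:235]).mean(),np.abs(p[135:190,150:225].astype(int)-z["p"][135:190,150:225]).mean())
E
```

```text
t 28.52 pos [0.7183 0.0383 0.1559] yaw_y -13.3 tilt 0.23 gap 59.9 F [ 0.3 -0.1  0.4] j [-0.1   0.6   1.16 -0.    1.38  0.13]
wide
    0.0424
    0.0424
    0.0423
narrow
    0.0423
    0.0421
    0.0422
B
    0.0421
    0.0419
    0.0421
A
    0.0424
    0.0421
    0.0425
wide -45 [-96.9 -49.7]
wide 0 [-97.  -48.7]
wide 45 [-96.4 -47.6]
narrow -45 [61.9 94.9]
narrow 0 [62.8 96.3]
narrow 45 [63.4 96.2]
tin/block diff 48.85028571428571 17.995636363636365
```

View pics/top12.png

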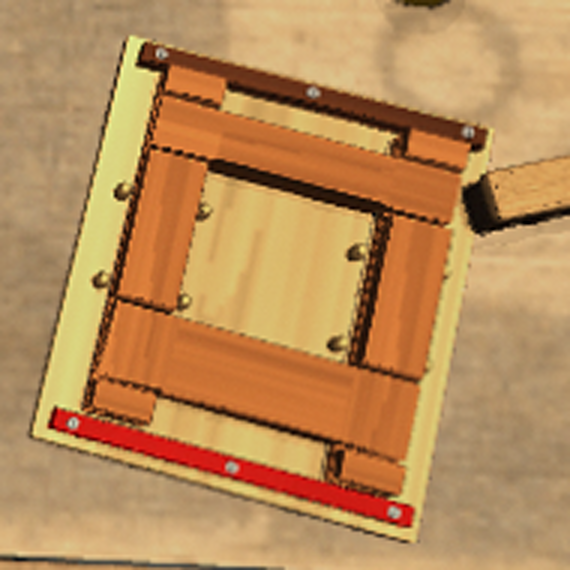

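```bash
python3 - <<'E'
import numpy as np
from plant import manip,telemetry
a=np.load("pics/top0.npz")["p"].astype(int)
for f in ("top9","top11"):
    b=np.load(f"pics/{f}.npz")["p"].astype(int)
    print(f,abs(a-b)[230:300,185:235].mean(),abs(a-b)[135:190,150:225].mean())
print(manip.finish_job(),telemetry.read_state()["clock"])
E
```

```text
top9 21.853714285714286 15.594181818181818
top11 19.234190476190477 12.910222222222222
the job is handed in; nothing more can be done
the job is handed in; nothing more can be done
```

```bash
python3 - <<'E'
import numpy as np,cv2
a=np.load("pics/top0.npz");b=np.load("pics/top11.npz")
cv2.imwrite("pics/cmp.png",cv2.resize(np.hstack([a["p"][130:310,100:260],b["p"][130:310,100:260]]),None,fx=2.4,fy=2.4)[:,:,::-1])
E
```

```text
(no output)
```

View pics/cmp.png

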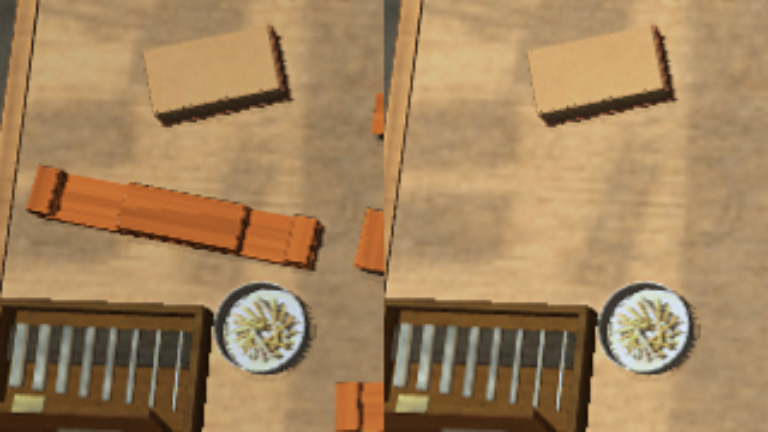

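The frame is dry-fitted on the board and the job was handed in at about 28.6 s. Both stiles lie between their pins with the wide notches toward the red stop, and both rails sit home in their notches.

- **Height:** the last top view puts all four upper faces at 41.9–42.5 mm, against 42 mm when fully home.
- **Position:** the rails centre at x ≈ -72.8 mm (wide) and +79.3 mm (narrow), turned about 0.75° to suit the stiles. The stiles were last measured before the rails went in. They were about 0.3 and 1.8 mm off their places along x, and 0.6 and 2.3 mm off along y. All of this is inside the limits.
- **Contact:** no force showed while lowering any part, and the gripper was clear of everything at the end.

**Checks that disagreed:**
- The wrist camera and the top camera differed by 2–3 mm on where the board lies. I averaged them with the positions at which the parts were gripped; the stile that ended 2.3 mm off had been placed before that.
- My automatic picture comparison of the screw tin and sanding block gave large values, and I handed in before explaining them. A side-by-side view afterwards, using a top picture from just before the narrow rail was lowered, showed both unmoved. The last move passed well clear of them, but I have no clean picture of them after it.

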